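# Pin a sample sleeve into the clamshell test jig

## Robot

A 6-joint arm with a two-finger parallel gripper is mounted at the origin on the work surface. World frame = base frame: x ahead of the robot, y to its left, z up, the work surface at z = 0. Lengths are in mm, angles in rad, forces in N, time in s.
With the tool pointing down it reaches from about 300 to 775 mm from the base axis. Payload 14.6 kg.
Tool frame: the origin (TCP) lies between the finger pads; the fingertips stand 22 mm ahead of it and the grasp point (between the pads) lies 3 mm ahead of it (manip.tcp_to_tips is the distance from the TCP to the fingertips, in mm); y points along the fingers, z is the direction in which the jaws open and shut, and the axes are right-handed (so a half turn about y gives the same grasp; the last joint's range is limited). The gripper opens to 94 mm and grips with 3 to 60 N. Pads are 16 mm wide; open, the fingers measure 119 mm over their backs; the gripper's body (75 mm by 177 mm) begins 78 mm behind the grasp point.
Start: joints at [1.201, 0.3, 1.521, -0, 1.321, -0.067], TCP at [164.004, 524.969, 227.446] pointing down, gripper open.
Joint ranges: [-3.03, 3.03], [-0.79, 2.21], [0.23, 2.52], [-1.04, 4.18], [0, 3.07], [-2.55, 2.55]. Speed limits (rad/s): [2.22, 2.22, 2.57, 3.14, 3.14, 3.14].

## Interface

Orientations are given as [roll, pitch, yaw] about the fixed x, y, z axes, in that order (R = Rz(yaw) Ry(pitch) Rx(roll)).
In Python, from cell import manip gives the robot as it stands.
- The arm moves only by the shell command python3 -m jog 'ROWS' [OPENING] [FORCE]. ROWS is JSON, one flat list of numbers, 6 for each row, row after row: the shift along the tool's x, y, z in mm, then the turn, a rotation vector about the tool's x, y, z in degrees. A call has 1 to 10 rows; each row is the pose to reach, as a shift and turn from the pose commanded when the call began, along the tool's axes at that moment; what a row does not reach only later rows make up. A row lasts 1/12 s, in which the tool goes at most 41.7 mm and 7.16 degrees, less where a joint would pass 70% of its speed; a pose out of reach is approached as far as the arm can. A call with a gripper value outside its range is refused whole. OPENING is the finger opening in mm, from 0 to 94, set as the call begins (- or left out, the last holds). The fingers move at their own pace and stop on an object; FORCE is the grip in N (left out, the last holds). Time passes only in rows, so rows that repeat a pose let the fingers close. It gives the time, the measured TCP pose, the force and the opening at its end, in the units of the state.
- manip.read_state(): the state, without advancing time (a new reading comes with each control period).
- manip.camera(name): name is "scene" or "top"; returns a dict with "img" (400x640x3 uint8, red, green, blue), "intrinsics" (3x3 intrinsics, pixels), "k1" (the pictures are not rectified: a ray, as slopes to the right and down, at radius r is drawn at 1 + k1 r^2 times it, then the intrinsics apply), "origin" and "orientation" of the camera in the world. Camera axes: x right, y down, z forward; pixel columns grow to the right and rows downward; lengths in mm; the calibration is good to about 2 mm. A picture is of the moment at which its call begins. There is no depth.
- manip.sign_off(): hands the job in, once; it reports no verdict.
Trained networks look in a picture, given as the dict that the camera call returned (one of the last four; its "shot" number tells which), for a name from the list of things; names that differ only in an ending like _2 or _b are one class to them, and where a whole thing is asked for, a point or a joint stands for the part that bears it (a point fixed in the world has none). Each returns a list of dicts, best first, with "score" (0 to 1); they miss things now and then, are a little off and sometimes report something else, mostly with a low value. They report only what shows in the picture. A call takes as long as a camera call.
- manip.masks_of(thing, picture): "pixels" (400x640 bool, what is visible of it) and "xy" ([column, row] in pixels, amid what is visible of it).
- manip.tip_of(thing, picture): "xy" ([column, row] in pixels: a listed point, or the origin of a listed thing).
The state is a dict: "clock": time; "joints": joint angles; "qd": joint speeds; "effort": joint torques, N m; "eef_pos": TCP position; "eef_rot": TCP orientation; "wrist_force": force on the tool from outside, world axes, zero at the start; "moment": the same for the moment, N m; "finger_gap": finger opening in mm.
Only numpy, scipy, OpenCV 4.12 (cv2) and the standard library are available. Lean on these libraries where they do the work, as an engineer would, in place of code of your own. Each camera call takes 0.05 s, during which the arm holds its last target.

## Task

Push the white sleeve down over the brass spigot of the test jig until it sits on the black seat, then fold the blue upper half over onto it. Push the red-headed pin down through the hole in the blue half and on into the hole of the lug beneath, pressing until its collar has brought the two halves fully shut against the spring; finish while still holding the pin pressed down like that, without letting go. Leave the three amber vials standing where they are.

Things in the scene. Friction and masses are not known exactly. Their poses are not given: they have to be found in the camera images.
- jig: Fixed clamshell test jig: grey base plate 120 (x) x 190 (y) x 12 mm; origin at its underside's centre, z up. Along its own y axis: at y = -70 mm an aluminium lug block (60 x 44 mm, top at z = 60 mm) with a vertical hole; at y = 0 the brass spigot; at y = +70 mm two hinge posts (x = -42 and +42 mm, tops at z = 68 mm). Beside the spigot the jig is open along x: room for fingers that close along x.
- spigot_seat (a point): Point on the spigot's axis at the top of the black sprung seat (40 mm square, top 22 mm above the bench); axes as the jig's. The brass spigot, upright, 17 mm in diameter, tapered over its last 6 mm, ends 20 mm above this point. The seat carries the sleeve; it yields downward from about 5 N on (0.9 N per mm, 8 mm travel).
- lug_hole (a point): Centre of the mouth of the lug's vertical hole, 60 mm above the bench, axes as the jig's. The hole is 12.5 mm in diameter, goes 48 mm deep, chamfered 2 mm.
- hinge (a point): Middle of the blue upper half's hinge axis, 60 mm above the bench; the axis runs along the jig's x; axes as the jig's. The hinge is stiff (0.1 N m): the half stays where it is left. Folded over a seated sleeve, its 3 mm rubber pad, 70 mm from the hinge, meets the sleeve and it rests at about 0.1 rad, kept up by the sprung seat. About 5 N at its hole shuts it; let go, it springs back.
- lid (a joint): Angle of the blue upper half: 0 = fully shut, growing as it opens; starts leaning back past upright, 1.8 to 2.05 rad. Plate 60 mm wide (jig x), 10 mm thick, reaching 165 mm from the hinge, 200 g; shut, it points to the jig's -y, inner face level with the hinge axis. Its outer face is flat.
- lid_hole (a point): Centre of the pin hole on the outer face of the blue half, 140 mm from the hinge axis (moves with it; its z axis is the outward normal of the outer face). The hole is 14 mm in diameter through 10 mm, chamfered 2 mm, and lies over the lug's hole when shut.
- sleeve: White plastic sleeve standing on the bench: outer diameter 34 mm, bore 20 mm right through, 40 mm high, about 50 g. Origin at the centre of its underside, z along its bore.
- pin: Locking pin standing upright in its stand: steel shank 10 mm in diameter and 40 mm long with a tapered foot, then a collar 24 mm in diameter and 4 mm thick, then a red cylindrical grip 18 mm in diameter and 34 mm high (78 mm in all), about 80 g. Origin at the centre of the foot of the shank, z up along the pin.
- pin_stand: Fixed grey block 50 x 50 x 45 mm high with one vertical hole 13 mm in diameter that holds the pin, the collar resting on the block's top. Origin at the centre of its underside.
- vial_a: Amber vial with black cap, one of three: 28 mm in diameter, 58 mm high, standing on the bench; origin at the centre of its underside. Not to be disturbed.
- vial_b: Amber vial with black cap, another of the three: 28 mm in diameter, 58 mm high, standing on the bench; origin at the centre of its underside. Not to be disturbed.
- vial_c: Amber vial with black cap, the third of the three: 28 mm in diameter, 58 mm high, standing on the bench; origin at the centre of its underside. Not to be disturbed.

How it is judged:
By the outcome, as a careful person would: the job done as asked, in the order asked, and still so for the second after the job is handed in, while the arm keeps its last pose, push and grip.
It also fails if it takes over 66 s, if anything falls off the work surface, if the arm or the gripper's body presses on something with over 40 N, if the wrist force passes 120 N, or if a joint passes its speed limit or range.

## Working session

There is one attempt and no reset: what is moved stays moved. The work goes in short steps, Python scripts to look and compute and a shell command to move; the robot and the scene stay as the last step left them, time stands still between calls to the robot, and variables do not carry over. Pictures are saved under pics/ and viewed, and the job is handed in when it is done.

```bash
ls; mkdir -p pics; python3 - <<'E'
from cell import manip
import cv2
print(manip.read_state())
for n in ["scene","top"]:
    p=manip.camera(n)
    print(n,p["intrinsics"],p["k1"],p["origin"],p["orientation"],p["shot"])
    cv2.imwrite(f"pics/{n}0.png",p["img"][:,:,::-1])
    for t in ["jig","spigot_seat","lug_hole","hinge","lid_hole","sleeve","pin","pin_stand","vial_a"]:
        try: print(t,[(r["xy"],round(r["score"],2)) for r in manip.tip_of(t,p)][:4])
        except Exception as e: print(t,e)
E
```

```text
pics
{'clock': 0.0, 'joints': array([ 1.20139602e+00,  3.00455360e-01,  1.52161007e+00, -2.28751339e-05,
        1.32068852e+00, -6.66300027e-02]), 'qd': array([-0.00014756,  0.00198838,  0.00112037, -0.00111519, -0.00241195,
       -0.00126366]), 'effort': array([ 1.21761304e-04, -5.31815600e+01, -3.52730441e+01,  7.07505690e-02,
        2.44396337e-02, -5.34458502e-05]), 'eef_pos': array([163.9255876 , 524.74459654, 226.88268453]), 'eef_rot': array([-1.57195652e+00,  5.52121203e-05, -3.02764659e-01]), 'wrist_force': array([ 0.54743256, -0.13697638,  0.30611188]), 'moment': array([ 0.00400424, -0.01368031,  0.00193075]), 'finger_gap': 94.32906215071439}
scene [[393.13443805   0.         325.18775993]
 [  0.         393.13443805 199.06456346]
 [  0.           0.           1.        ]] -0.027785212067536348 [878.48308407 495.64356469 824.96540132] [-2.47685243 -0.01494879  2.48380458] 1
jig [([325.2, 237.0], 0.75)]
spigot_seat [([325.3, 230.7], 0.94)]
lug_hole [([310.5, 201.5], 0.64)]
hinge [([335.2, 248.1], 0.57)]
lid_hole [([356.8, 243.3], 0.83)]
sleeve [([302.6, 167.4], 0.55), ([264.8, 191.6], 0.21)]
pin [([229.4, 159.4], 0.53)]
pin_stand [([234.3, 159.7], 0.85)]
vial_a [([444.1, 293.4], 0.77), ([275.2, 138.7], 0.71), ([262.4, 191.2], 0.43)]
top [[373.48396076   0.         319.34140594]
 [  0.         373.48396076 204.18491117]
 [  0.           0.           1.        ]] -0.059819481385918596 [340.76273109  42.06428715 870.52435511] [-2.90331623e+00  5.96733727e-04 -1.53560899e+00] 2
jig [([309.5, 203.2], 0.61), ([456.5, 189.7], 0.53)]
spigot_seat [([305.1, 199.9], 0.86)]
lug_hole [([333.2, 202.8], 0.89)]
hinge [([276.1, 190.0], 0.67)]
lid_hole [([231.1, 166.9], 0.56)]
sleeve [([397.9, 244.8], 0.7)]
pin [([452.3, 189.2], 0.49)]
pin_stand [([456.1, 189.4], 0.72)]
vial_a [([460.1, 252.4], 0.67), ([184.2, 254.2], 0.64), ([395.9, 188.4], 0.6), ([336.8, 201.9], 0.26)]
```

View pics/scene0.png

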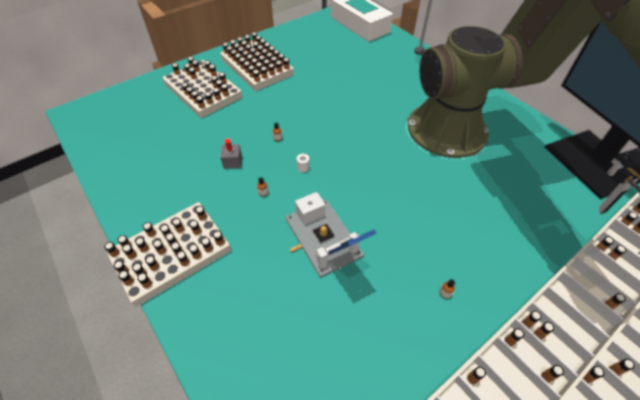

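View pics/top0.png

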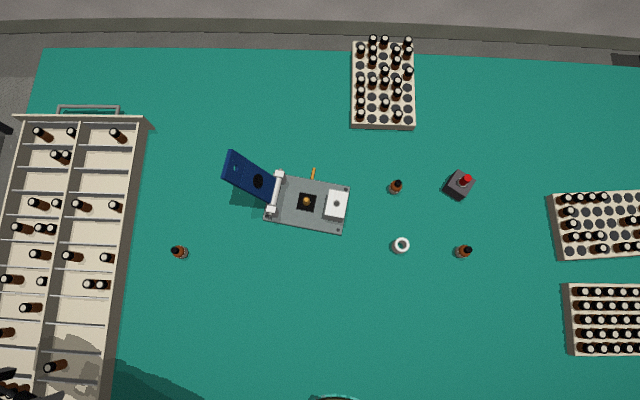

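```bash
cat > h.py <<'E'
import numpy as np, cv2
from scipy.spatial.transform import Rotation as Ro
from scipy.optimize import least_squares
from cell import manip
def R(rpy): return Ro.from_euler('xyz',rpy).as_matrix()
def proj(p,P):
    c=R(p["orientation"]).T@(np.asarray(P,float)-p["origin"])
    s=c[:2]/c[2]; s=s*(1+p["k1"]*(s@s)); K=p["intrinsics"]
    return np.array([K[0,0]*s[0]+K[0,2],K[1,1]*s[1]+K[1,2]])
def unproj(p,xy,z):
    K=p["intrinsics"]; d=np.array([(xy[0]-K[0,2])/K[0,0],(xy[1]-K[1,2])/K[1,1]])
    s=d.copy()
    for _ in range(20): s=d/(1+p["k1"]*(s@s))
    w=R(p["orientation"])@np.array([s[0],s[1],1.])
    return p["origin"]+w*(z-p["origin"][2])/w[2]
def lidpt(jx,jy,yaw,a,r=140,n=10,x=0):
    # lid dir in jig frame at angle a: shut -> -y ; opening lifts
    d=np.array([0,-np.cos(a),np.sin(a)]); nn=np.array([0,np.sin(a),np.cos(a)])
    return jig(jx,jy,yaw,np.array([x,70,60])+r*d+n*nn)
def jig(jx,jy,yaw,q):
    return np.array([jx,jy,0])+Ro.from_euler('z',yaw).apply(q)
def tri(ps,xys):
    f=lambda P: np.concatenate([proj(p,P)-xy for p,xy in zip(ps,xys)])
    r=least_squares(f,[400,0,30]); return r.x, r.fun
def crop(p,x0,y0,w,h,k,name):
    cv2.imwrite("pics/"+name,cv2.resize(p["img"][y0:y0+h,x0:x0+w,::-1],None,fx=k,fy=k,interpolation=cv2.INTER_CUBIC))
def grip(): 
    s=manip.read_state(); Rt=R(s["eef_rot"]); return s,Rt
E
python3 - <<'E'
from h import *
S=manip.camera("scene");T=manip.camera("top")
obs={}
for t in ["spigot_seat","lug_hole","hinge","lid_hole","sleeve","pin","pin_stand"]:
    obs[t]=[(manip.tip_of(t,p) or [None])[0] for p in (S,T)]
v=[manip.tip_of("vial_a",p) for p in(S,T)]
for k,p in enumerate((S,T)):
    print("vials",[(unproj(p,r["xy"],0)[:2].round(),round(r["score"],2)) for r in v[k]])
zz=dict(spigot_seat=22,lug_hole=60,hinge=60,sleeve=0,pin=5,pin_stand=0)
for t in zz: print(t,[unproj(p,o["xy"],zz[t])[:2].round(1) if o else None for p,o in zip((S,T),obs[t])])
def f(q):
    r=[]
    for t,l in dict(spigot_seat=[0,0,22],lug_hole=[0,-70,60],hinge=[0,70,60]).items():
        for p,o in zip((S,T),obs[t]):
            if o: r+=list((proj(p,jig(*q[:3],np.array(l)))-o["xy"]))
    for p,o in zip((S,T),obs["lid_hole"]):
        if o: r+=list(proj(p,lidpt(*q))-o["xy"])
    return np.array(r)
best=min((least_squares(f,[400,60,y,1.9],loss='soft_l1') for y in(-3,-1.5,0,1.5)),key=lambda r:r.cost)
print(best.x,best.fun.round(1))
crop(T,210,135,270,135,3,"t1.png"); crop(S,210,110,200,180,4,"s1.png")
E
```

```text
vials [(array([ 447., -284.]), 0.58), (array([420., 368.]), 0.51), (array([506., -29.]), 0.5)]
vials [(array([ 453., -286.]), 0.63), (array([427., 364.]), 0.61), (array([ 594., -135.]), 0.58)]
spigot_seat [array([547.4,  87.1]), array([556.5,  81. ])]
lug_hole [array([538.5,  12.8]), array([539.7,  11. ])]
hinge [array([562.8, 154.2]), array([ 582.2, -264.1])]
sleeve [array([ 462.7, -144.2]), array([ 454.3, -133.4])]
pin [array([ 608.2, -277.4]), array([ 595. , -271.9])]
pin_stand [array([549.7,  81.4]), array([ 602.5, -285.4])]
[ 552.08213265   81.72143796 -427.43339423   58.54957782] [  -2.9   -0.5   -0.4    1.8   -0.4    0.3   -0.8   -0.    -1.5   -0.7
 -183.     1.3    0.5    0.3    0.8   -0.6]
```

```bash
python3 -m jog --help | head -20
```

```text
invalid input: not JSON, or not a number
```

View pics/t1.png

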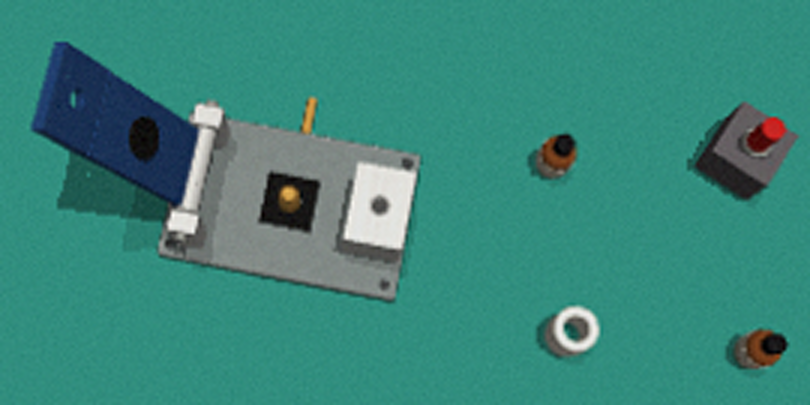

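View pics/s1.png

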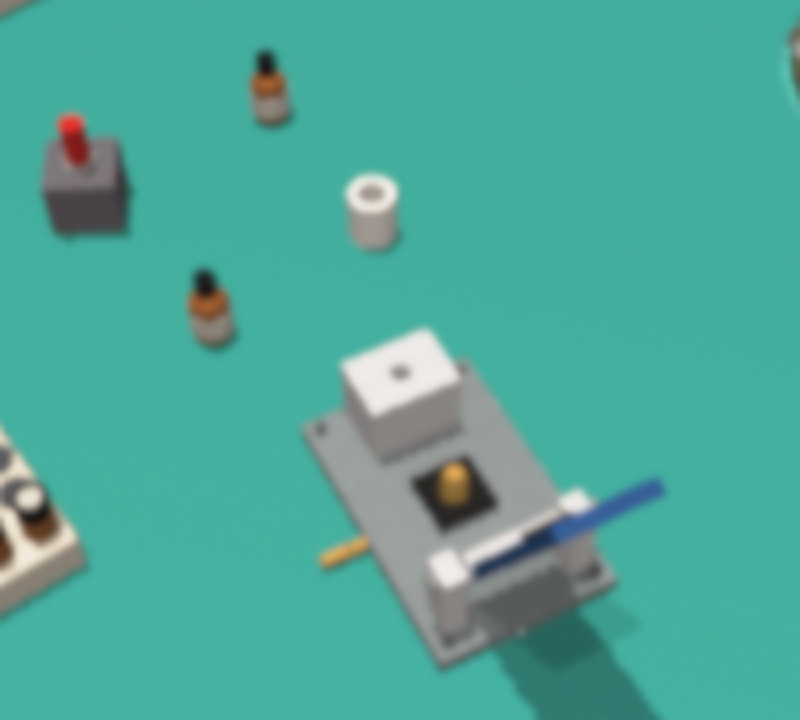

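```bash
python3 - <<'E'
from h import *
S=manip.camera("scene");T=manip.camera("top")
t=lambda x,y:np.array([210+(x+.5)/3-.5,135+(y+.5)/3-.5]); s=lambda x,y:np.array([210+(x+.5)/4-.5,110+(y+.5)/4-.5])
J=[(T,t(380,205),[0,-70,60]),(T,t(290,190),[0,0,41]),(T,t(420,155),[60,-95,12]),(T,t(395,298),[-60,-95,12]),(T,t(160,255),[-60,95,12]),
(S,s(400,372),[0,-70,60]),(S,s(455,468),[0,0,41]),(S,s(303,428),[60,-95,12]),(S,s(443,668),[60,95,12]),(S,s(617,580),[-60,95,12])]
def fit(J):
    f=lambda q: np.concatenate([proj(p,jig(*q,np.array(l)))-xy for p,xy,l in J])
    r=least_squares(f,[550,80,-.18],loss='soft_l1'); return r.x,f(r.x).reshape(-1,2).round(1).tolist()
print("both",*fit(J)); print("T",*fit(J[:5])); print("S",*fit(J[5:]))
q=fit(J)[0]
for nm,a,b,z in [("sleeve",t(577,327),s(371,192),40),("pin",t(770,130),s(71,125),83)]:
    print(nm,unproj(T,a,z).round(1),unproj(S,b,z).round(1),tri((S,T),(b,a)))
# lid
lh=t(76,98)
for a in np.arange(1.7,2.15,.05): print(round(a,2),(proj(T,lidpt(*q,a,140,0))-lh).round(1),(proj(T,lidpt(*q,a,165,0,30))-t(65,42)).round(1),(proj(T,lidpt(*q,a,165,0,-30))-t(33,127)).round(1))
# network masks
for n in ("sleeve","pin"):
  for p in(S,T):
    m=manip.masks_of(n,p)
    print(n,[(np.array(r["xy"]).round(1),r["score"],r["pixels"].sum()) for r in m[:2]])
E
```

```text
both [ 5.51719343e+02  8.18995094e+01 -1.49197202e-01] [[-0.5, 0.1], [-0.9, 1.6], [-0.1, -0.5], [-0.2, 0.6], [-1.8, 0.2], [-0.7, -0.1], [-0.7, 1.1], [-1.6, -0.5], [-0.7, -0.9], [0.1, -0.9]]
T [ 5.52721708e+02  8.04399098e+01 -1.51794792e-01] [[0.2, -0.3], [-0.2, 1.2], [0.6, -0.8], [0.3, 0.3], [-1.1, -0.3]]
S [ 5.50928122e+02  8.39166130e+01 -1.57713641e-01] [[0.3, 0.2], [0.0, 1.5], [-0.7, -0.4], [-0.3, -0.5], [0.7, -0.2]]
sleeve [ 457.9 -138.5   40. ] [ 454.4 -137.2   40. ] (array([ 456.72685561, -136.97817988,   42.43548925]), array([-0.66246988, -0.21689673, -0.42744217,  0.3686004 ]))
pin [ 603.4 -276.1   83. ] [ 603.2 -275.4   83. ] (array([ 603.29157352, -275.95433696,   82.85683174]), array([-0.11251154, -0.05438128, -0.0739452 ,  0.07109738]))
1.7 [21.8  3.4] [25.3  2.4] [28.5  4.5]
1.75 [18.4  3. ] [21.1  1.9] [24.3  3.9]
1.8 [15.   2.6] [17.   1.5] [20.2  3.4]
1.85 [11.7  2.3] [13.1  1.2] [16.2  3. ]
1.9 [8.6 2.1] [9.3 1. ] [12.4  2.7]
1.95 [5.5 1.9] [5.6 0.9] [8.7 2.4]
2.0 [2.6 1.8] [2.1 0.8] [5.1 2.2]
2.05 [-0.2  1.7] [-1.2  0.9] [1.8 2.1]
2.1 [-2.9  1.8] [-4.3  1.1] [-1.4  2.1]
sleeve [(array([329.8, 235.8]), 0.68, np.int64(3709)), (array([301.2, 159.7]), 0.62, np.int64(169))]
sleeve [(array([398. , 244.9]), 0.66, np.int64(165)), (array([293.5, 192.9]), 0.27, np.int64(5625))]
pin [(array([228.4, 150. ]), 0.5, np.int64(86))]
pin [(array([295.6, 198.1]), 0.63, np.int64(5513)), (array([464.1, 183.4]), 0.48, np.int64(125))]
```

```bash
cat >> h.py <<'E'
def delta(pos,yaw=None,tilt=None):
    s=manip.read_state(); Rt=R(s["eef_rot"])
    d=Rt.T@(np.asarray(pos,float)-s["eef_pos"])
    r=np.zeros(3)
    if yaw is not None:
        r=Ro.from_matrix(Rt.T@R([-np.pi/2,0,yaw])).as_rotvec(degrees=True)
    print("t%.2f"%s["clock"],"pos",s["eef_pos"].round(1),"rot",s["eef_rot"].round(3),"F",s["wrist_force"].round(1),"gap %.1f"%s["finger_gap"],"shift",d.round(1),"rot",r.round(1))
E
python3 -c "
from h import *
delta([457,-137.3,150],-1.723)"
```

```text
t2.20 pos [164.  525.  227.5] rot [-1.571  0.    -0.303] F [ 0.6  0.4 -0.2] gap 94.1 shift [ 477.2   77.4 -544.8] rot [ 0.  81.4 -0. ]
```

```bash
python3 -m jog '[477,77,-545,0,81.4,0,477,77,-545,0,81.4,0,477,77,-545,0,81.4,0,477,77,-545,0,81.4,0,477,77,-545,0,81.4,0,477,77,-545,0,81.4,0,477,77,-545,0,81.4,0,477,77,-545,0,81.4,0,477,77,-545,0,81.4,0,477,77,-545,0,81.4,0]' 70; python3 -c "
from h import *
delta([457,-137.3,150],-1.723)"
```

```text
clock: 3.03
eef_pos: [331.8, 144.1, 183.5]
eef_rot: [-1.57, 0.0, -1.559]
wrist_force: [1.2, 0.9, 0.2]
finger_gap: 70.2
t3.03 pos [331.8 144.1 183.5] rot [-1.57   0.    -1.559] F [1.2 0.9 0.2] gap 70.2 shift [283.   33.6 121.8] rot [-0.1  9.4 -0. ]
```

```bash
python3 -m jog '[275,33,119,0,9.4,0,275,33,119,0,9.4,0,275,33,119,0,9.4,0,275,33,119,0,9.4,0,275,33,119,0,9.4,0,275,33,119,0,9.4,0,275,33,119,0,9.4,0,275,33,119,0,9.4,0,275,33,119,0,9.4,0,275,33,119,0,9.4,0]' ; python3 - <<'E'
from h import *
delta([457,-137.3,28],-1.723)
T=manip.camera("top");S=manip.camera("scene")
crop(T,340,190,120,100,6,"t2.png");crop(S,250,100,120,100,6,"s2.png")
E
```

```text
clock: 3.87
eef_pos: [455.1, -126.6, 150.2]
eef_rot: [-1.572, 0.0, -1.718]
wrist_force: [0.1, 0.3, -1.2]
finger_gap: 70.1
t3.87 pos [ 455.1 -126.6  150.2] rot [-1.572  0.    -1.718] F [ 0.1  0.3 -1.2] gap 70.1 shift [ 10.4 122.2   3.6] rot [ 0.   0.3 -0. ]
```

View pics/t2.png

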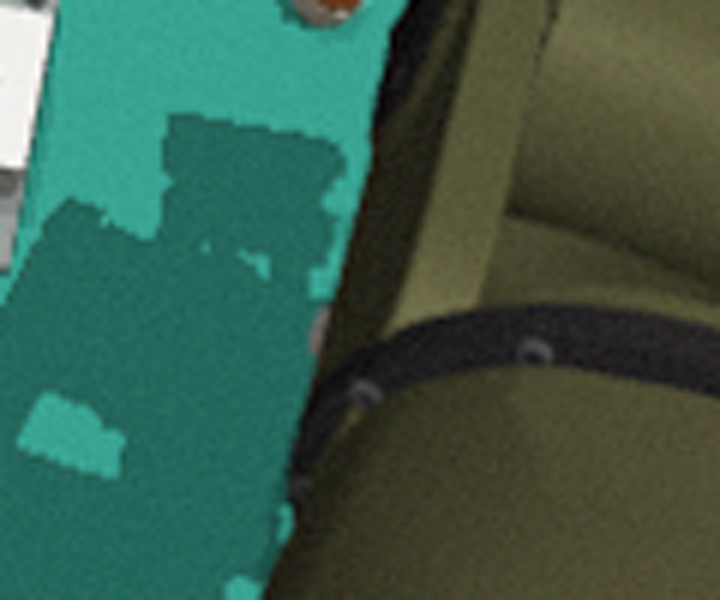

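View pics/s2.png

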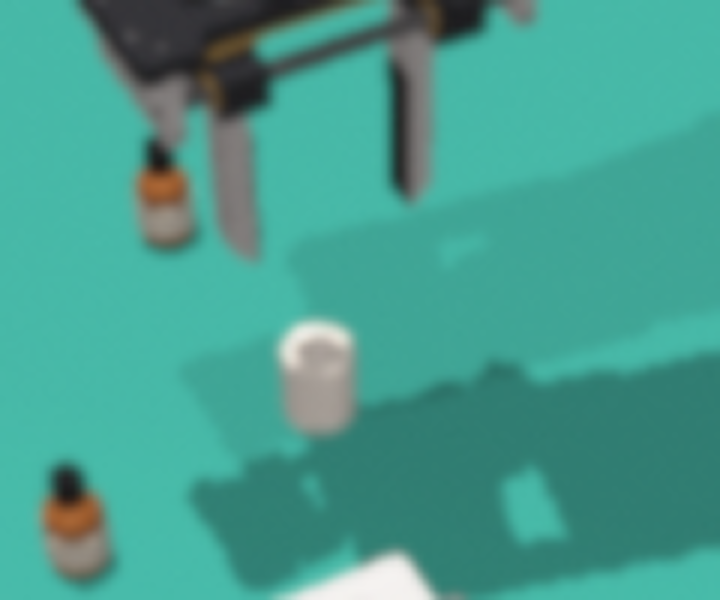

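```bash
python3 - <<'E'
from h import *
delta([457,-137.3,27],-1.723)
s,Rt=grip();S=manip.camera("scene")
for sg in(-1,1): print(proj(S,s["eef_pos"]+Rt@np.array([0,22,sg*35])))
E
```

```text
t3.97 pos [ 455.1 -125.7  150.6] rot [-1.571  0.    -1.716] F [-0.2  0.3 -0.3] gap 69.9 shift [ 11.2 123.6   3.5] rot [-0.   0.4 -0. ]
[315.67850332 131.82469033]
[291.50017628 140.75101704]
```

```bash
python3 -m jog '[11,50,3.5,0,0,0,11,80,3.5,0,0,0,11,105,3.5,0,0,0,11,123,3.5,0,0,0,11,123,3.5,0,0,0,11,123,3.5,0,0,0]' ; python3 - <<'E'
from h import *
delta([457,-137.3,27],-1.723)
S=manip.camera("scene")
crop(S,250,100,120,100,6,"s3.png")
E
```

```text
clock: 4.52
eef_pos: [457.2, -137.4, 27.7]
eef_rot: [-1.572, 0.0, -1.716]
wrist_force: [0.9, 0.6, 1.0]
finger_gap: 70.1
t4.52 pos [ 457.2 -137.4   27.7] rot [-1.572  0.    -1.716] F [0.9 0.6 1. ] gap 70.1 shift [-0.1  0.7 -0.2] rot [ 0.   0.4 -0. ]
```

View pics/s3.png

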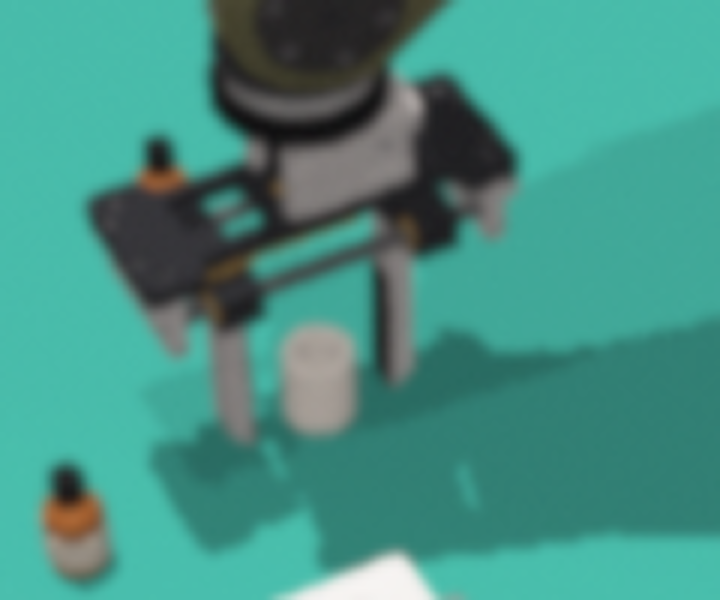

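```bash
python3 -m jog '[0,0,0,0,0.4,0,0,0,0,0,0.4,0,0,0,0,0,0.4,0,0,0,0,0,0.4,0,0,0,0,0,0.4,0,0,0,0,0,0.4,0]' 25 25; python3 - <<'E'
from h import *
delta([457,-137.3,27],-1.723)
S=manip.camera("scene")
crop(S,250,100,120,100,6,"s4.png")
E
```

```text
clock: 5.07
eef_pos: [457.3, -138.2, 27.6]
eef_rot: [-1.571, -0.0, -1.724]
wrist_force: [-0.4, -0.2, 4.0]
finger_gap: 34.2
t5.07 pos [ 457.3 -138.2   27.6] rot [-1.571 -0.    -1.724] F [-0.4 -0.2  4. ] gap 34.2 shift [-0.9  0.6 -0.4] rot [-0.  -0.1  0. ]
```

View pics/s4.png

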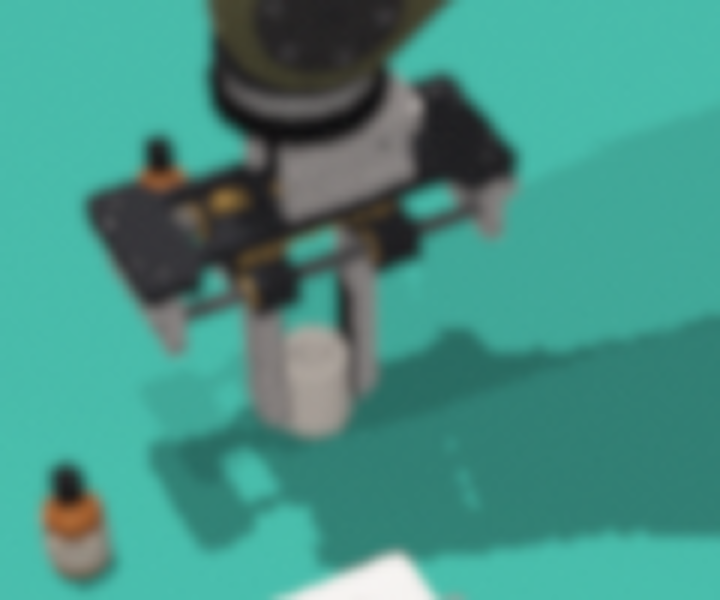

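```bash
python3 - <<'E'
from h import *
S=manip.camera("scene")
s,Rt=grip()
print(proj(S,[s["eef_pos"][0],s["eef_pos"][1],40]), unproj(S,[302.25,156.75],40))
delta([552,82,115],-1.723)
E
```

```text
[301.29905193 157.85734962] [ 452.7552783  -140.11007736   40.        ]
t5.17 pos [ 457.3 -138.2   27.6] rot [-1.571 -0.    -1.724] F [-1.5  0.6  4.3] gap 33.4 shift [-232.1  -87.4   60. ] rot [-0. -0.  0.]
```

```bash
python3 -m jog '[0,-40,0,0,0,0,-30,-75,8,0,0,0,-70,-87,18,0,0,0,-110,-87,28,0,0,0,-150,-87,39,0,0,0,-190,-87,49,0,0,0,-220,-87,58,0,0,0,-232,-87,61,0,0,0,-232,-87,61,0,0,0,-232,-87,61,0,0,0]' ; python3 - <<'E'
from h import *
delta([553,82,95],-1.723)
S=manip.camera("scene");T=manip.camera("top")
crop(S,260,160,120,100,6,"s5.png");crop(T,250,150,120,100,6,"t5.png")
E
```

```text
clock: 6.0
eef_pos: [552.6, 81.7, 113.9]
eef_rot: [-1.572, -0.0, -1.723]
wrist_force: [-0.1, -0.7, -0.7]
finger_gap: 33.3
t6.00 pos [552.6  81.7 113.9] rot [-1.572 -0.    -1.723] F [-0.1 -0.7 -0.7] gap 33.3 shift [-0.3 18.9  0.4] rot [0.1 0.  0. ]
```

View pics/s5.png

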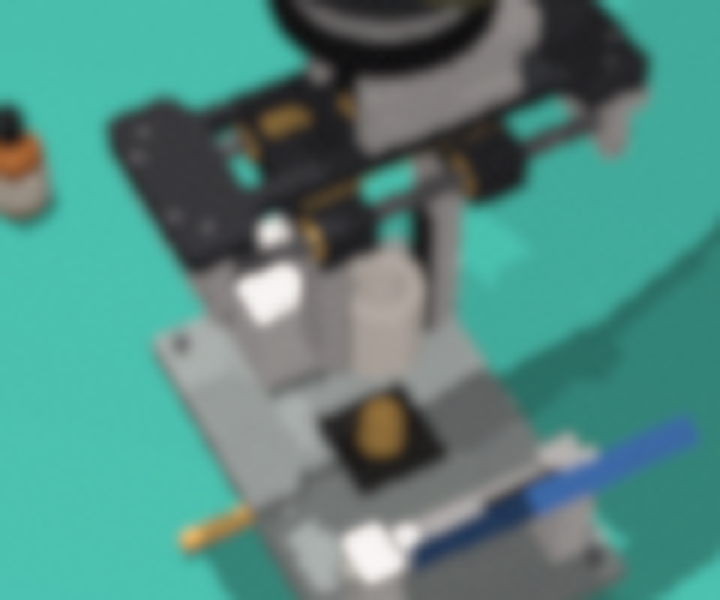

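View pics/t5.png

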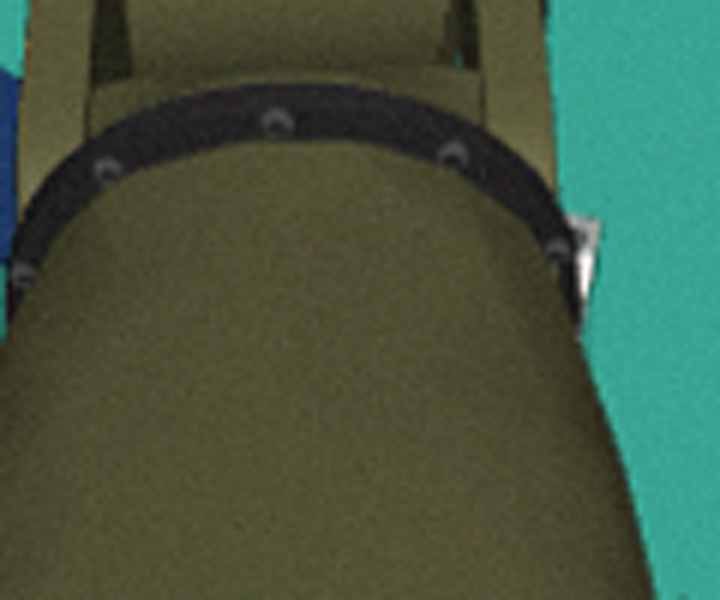

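```bash
cat >> h.py <<'E'
def sil(p,c,levels,up=6):
    """filled silhouette of stacked discs [(r,z)...] about c(x,y); returns area centroid and bbox (px)"""
    pts=[]
    for r,z in levels:
        for a in np.linspace(0,2*np.pi,48,endpoint=False): pts.append(proj(p,[c[0]+r*np.cos(a),c[1]+r*np.sin(a),z]))
    h=cv2.convexHull(np.array(pts,np.float32)); m=cv2.moments(h)
    b=h[:,0]; return np.array([m["m10"]/m["m00"],m["m01"]/m["m00"]]), np.array([b[:,0].min(),b[:,1].min(),b[:,0].max(),b[:,1].max()]), m["m00"]
E
python3 - <<'E'
from h import *
S=manip.camera("scene"); im=S["img"].astype(int)
sub=im[200:245,300:345]
# brass
mk=np.zeros(im.shape[:2],bool)
r,g,b=im[...,0],im[...,1],im[...,2]
mk=(r-b>45)&(r>80)
mk[:, :312]=0; mk[:,335:]=0; mk[:220]=0; mk[:242]=mk[:242]; mk[242:]=0
w=np.argwhere(mk); print(len(w),w.mean(0)[::-1],w.min(0)[::-1],w.max(0)[::-1])
c0=unproj(S,[323.5,229.5],32)[:2]
from scipy.optimize import fsolve
lv=[(8.5,22),(8.5,36),(5.5,42)]
sol=fsolve(lambda c: sil(S,c,lv)[0]-w.mean(0)[::-1],c0); print("spigot scene",sol,sil(S,sol,lv)[1:])
s,_=grip(); print(s["eef_pos"])
lv=[(17,86.3),(17,126.3)]
print(sil(S,s["eef_pos"][:2],lv), proj(S,[*s["eef_pos"][:2],126.3]))
crop(S,300,185,50,60,12,"s5b.png")
E
```

```text
62 [323.06451613 230.77419355] [320 226] [326 235]
spigot scene [551.52197268  83.48384954] (array([319.53912, 225.96364, 326.62723, 235.40973], dtype=float32), 55.894902635598555)
[552.6227177   80.50292949 114.36371874]
(array([322.24136543, 211.24359651]), array([314.68695, 200.04573, 329.95496, 222.58824], dtype=float32), 298.85690015391447) [322.32290889 206.06639515]
```

View pics/s5b.png

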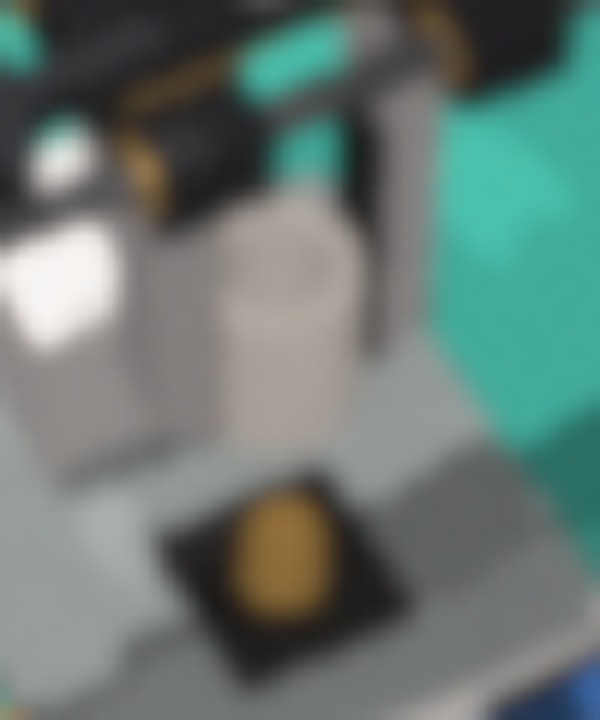

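```bash
python3 -c "
from h import *
delta([551.8,82.8,72],-1.723)"
```

```text
t6.15 pos [552.6  80.5 114.4] rot [-1.571 -0.    -1.725] F [ 0.1  0.7 -0.4] gap 33.7 shift [-2.2 42.4 -1.2] rot [ 0.  -0.1  0. ]
```

```bash
python3 -m jog '[-2.2,20,-1.2,0,0,0,-2.2,42,-1.2,0,0,0,-2.2,42,-1.2,0,0,0]' ;  python3 -m jog '[0,2,0,0,0,0,0,4,0,0,0,0,0,6,0,0,0,0,0,8,0,0,0,0,0,8,0,0,0,0]'; python3 - <<'E'
from h import *
delta([551.8,82.8,49],-1.723)
S=manip.camera("scene")
crop(S,300,185,50,60,12,"s6.png")
E
```

```text
clock: 6.4
eef_pos: [550.1, 82.9, 69.2]
eef_rot: [-1.576, -0.001, -1.725]
wrist_force: [-0.4, 0.1, -1.4]
finger_gap: 34.1
clock: 6.82
eef_pos: [552.3, 83.9, 64.8]
eef_rot: [-1.57, -0.0, -1.724]
wrist_force: [0.4, -1.3, 0.2]
finger_gap: 33.7
t6.82 pos [552.3  83.9  64.8] rot [-1.57  -0.    -1.724] F [ 0.4 -1.3  0.2] gap 33.7 shift [ 1.2 15.8 -0.3] rot [-0. -0.  0.]
```

View pics/s6.png

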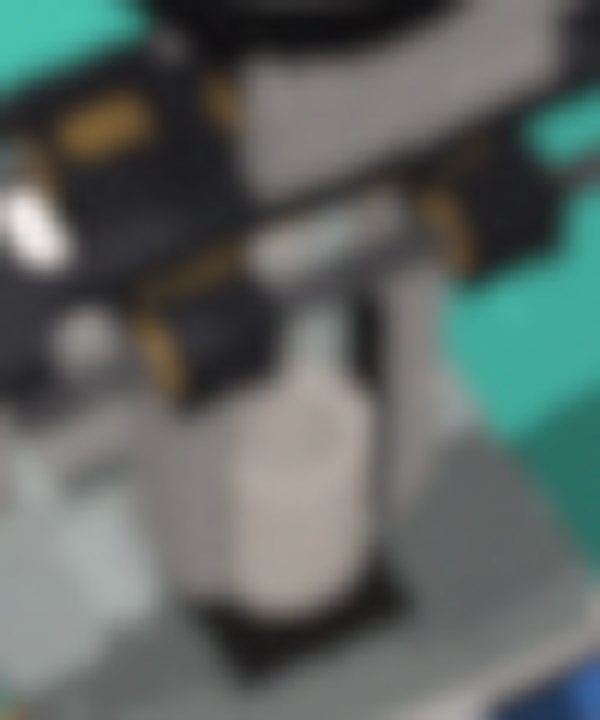

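```bash
python3 -m jog '[0.5,3,0,0,0,0,0.5,6,0,0,0,0,0.5,9,0,0,0,0,0.5,11,0,0,0,0,0.5,11,0,0,0,0]'; python3 -c "
from h import *
delta([551.8,82.8,48.5],-1.723)"
```

```text
clock: 7.28
eef_pos: [551.5, 83.1, 53.0]
eef_rot: [-1.572, -0.001, -1.724]
wrist_force: [-3.5, -4.5, -1.2]
finger_gap: 33.7
t7.28 pos [551.5  83.1  53. ] rot [-1.572e+00 -1.000e-03 -1.724e+00] F [-3.5 -4.5 -1.2] gap 33.7 shift [0.3 4.5 0.4] rot [ 0.1 -0.   0.1]
```

```bash
python3 -m jog '[0.8,0,-0.7,0,0,0,0.8,2,-0.7,0,0,0,0.8,4,-0.7,0,0,0,0.8,5,-0.7,0,0,0,0.8,5.5,-0.7,0,0,0,0.8,5.5,-0.7,0,0,0]'; python3 -c "
from h import *
delta([551.8,82.8,48.5],-1.723)"
```

```text
clock: 7.78
eef_pos: [551.3, 83.0, 48.2]
eef_rot: [-1.57, 0.0, -1.724]
wrist_force: [-2.7, -1.7, 5.9]
finger_gap: 33.8
t7.78 pos [551.3  83.   48.2] rot [-1.57   0.    -1.724] F [-2.7 -1.7  5.9] gap 33.8 shift [ 0.1 -0.3  0.5] rot [-0. -0. -0.]
```

```bash
python3 -m jog '[0,0,0,0,0,0,0,0,0,0,0,0,0,0,0,0,0,0,0,-30,0,0,0,0,0,-70,0,0,0,0,0,-110,0,0,0,0,0,-150,0,0,0,0,0,-150,0,0,0,0]' 58; python3 - <<'E'
from h import *
delta([551.8,82.8,48.5],-1.723)
S=manip.camera("scene")
crop(S,270,170,110,110,6,"s7.png")
E
```

```text
clock: 8.45
eef_pos: [553.6, 83.3, 205.8]
eef_rot: [-1.56, 0.003, -1.724]
wrist_force: [1.6, 0.9, 0.8]
finger_gap: 58.1
t8.45 pos [553.6  83.3 205.8] rot [-1.56   0.003 -1.724] F [1.6 0.9 0.8] gap 58.1 shift [  1.2 157.3  -3.5] rot [-0.6 -0.  -0.2]
```

View pics/s7.png

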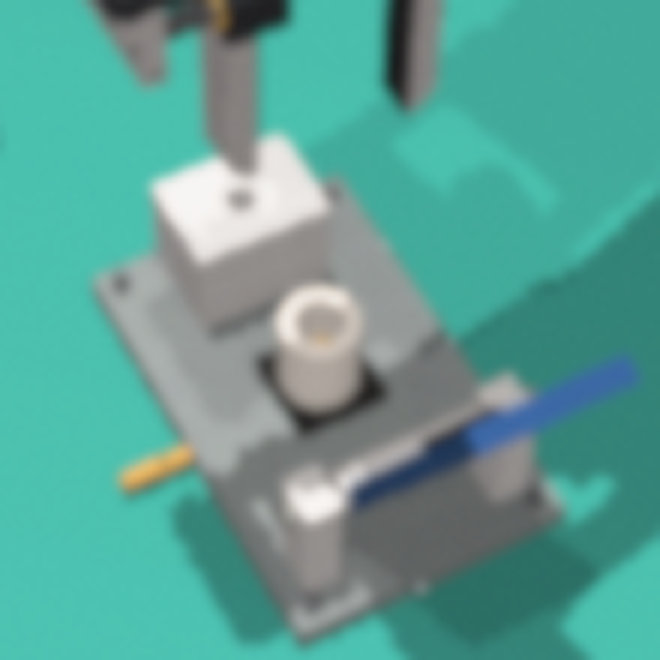

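```bash
python3 -m jog '[0,-40,0,0,0,0,0,-80,0,0,0,0,-30,-87,-3,0,0,0,-70,-87,-3,0,0,0,-110,-87,-3,0,0,0,-150,-87,-3,0,0,0,-190,-87,-3,0,0,0,-190,-87,-3,0,0,0,-190,-87,-3,0,0,0]' 0; python3 -c "
from h import *
delta([551.4+.151*185,83+.988*185,182],-1.723)"
```

```text
clock: 9.25
eef_pos: [576.8, 272.8, 282.4]
eef_rot: [-1.573, -0.002, -1.721]
wrist_force: [-0.4, -1.1, -0.5]
finger_gap: 2.1
t9.25 pos [576.8 272.8 282.4] rot [-1.573 -0.002 -1.721] F [-0.4 -1.1 -0.5] gap 2.1 shift [  6.4 100.4   3.8] rot [0.2 0.1 0.1]
```

```bash
python3 -m jog '[5,30,3.5,0,0,0,5,60,3.5,0,0,0,5,90,3.5,0,0,0,5,100,3.5,0,0,0,5,100,3.5,0,0,0]'; python3 - <<'E'
from h import *
delta([551.4+.151*88,83+.988*88,182],-1.723)
S=manip.camera("scene")
crop(S,270,150,140,130,5,"s8.png")
T=manip.camera("top")
crop(T,200,100,160,140,5,"t8.png")
E
```

```text
clock: 9.67
eef_pos: [579.1, 264.3, 182.1]
eef_rot: [-1.575, -0.003, -1.725]
wrist_force: [-0.5, 0.2, 0.6]
finger_gap: 0.3
t9.67 pos [579.1 264.3 182.1] rot [-1.575 -0.003 -1.725] F [-0.5  0.2  0.6] gap 0.3 shift [95.5  0.3  0.3] rot [ 0.2 -0.1  0.2]
```

View pics/s8.png

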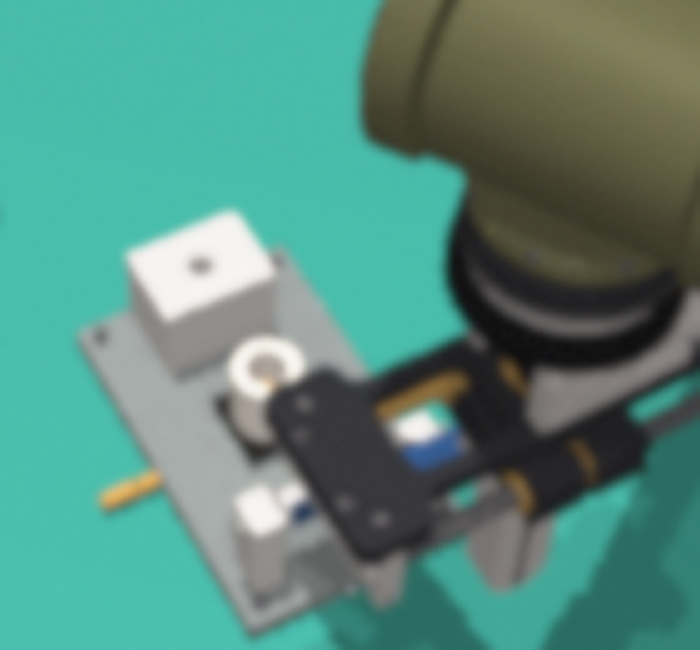

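View pics/t8.png

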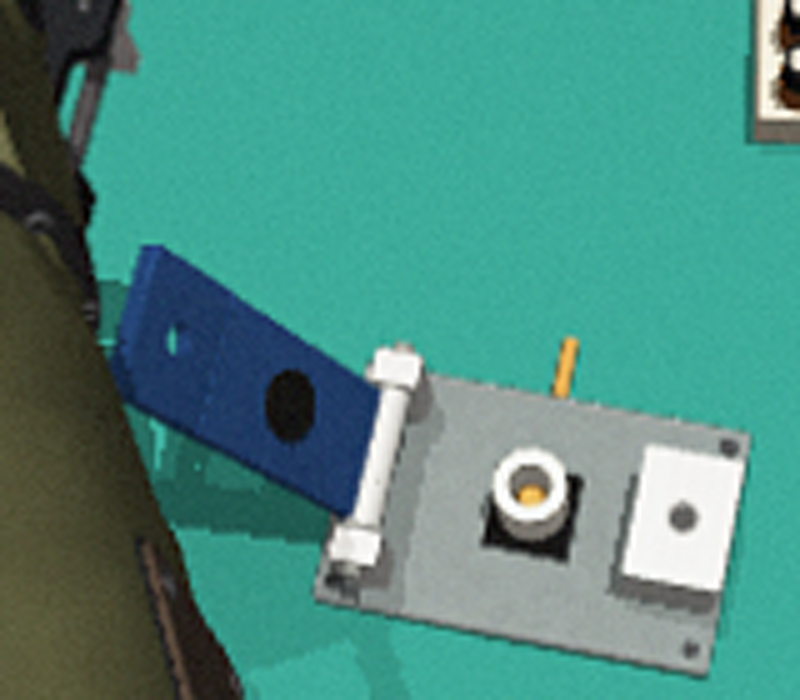

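```bash
python3 -m jog '[12,0,0,0,0,0,24,0,0,0,0,0,36,0,0,0,0,0,48,0,0,0,0,0,60,0,0,0,0,0,72,0,0,0,0,0,80,0,0,0,0,0,88,0,0,0,0,0,96,0,0,0,0,0,96,0,0,0,0,0]'; python3 - <<'E'
from h import *
delta([551.4+.151*45,83+.988*45,182],-1.723)
T=manip.camera("top")
crop(T,200,100,160,140,5,"t9.png")
E
```

```text
clock: 10.6
eef_pos: [565.2, 169.5, 184.8]
eef_rot: [-1.571, -0.0, -1.725]
wrist_force: [0.7, -0.4, 0.5]
finger_gap: 0.5
t10.60 pos [565.2 169.5 184.8] rot [-1.571 -0.    -1.725] F [ 0.7 -0.4  0.5] gap 0.5 shift [42.6  2.9 -0.4] rot [ 0.  -0.1  0. ]
```

View pics/t9.png

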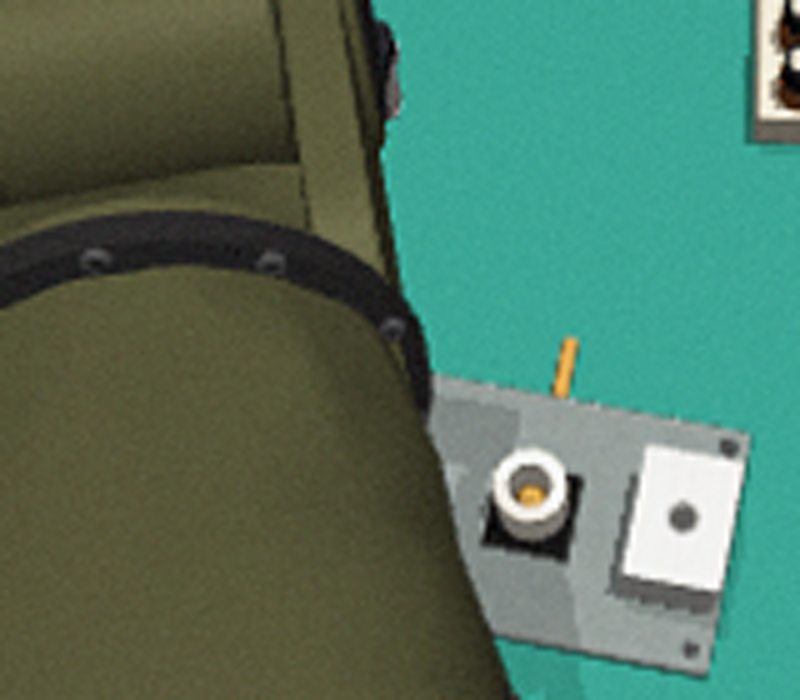

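Continue the arc: upright to about 0.9 rad.

```bash
python3 -m jog '[10,1,0,0,0,0,20,2,0,0,0,0,30,2,0,0,0,0,40,3,0,0,0,0,50,3,0,0,0,0,60,4,0,0,0,0,70,5,0,0,0,0,80,8,0,0,0,0,84,12,0,0,0,0,84,12,0,0,0,0]'; python3 - <<'E'
from h import *
delta([551.4-.151*23,83-.988*23,158],-1.723)
S=manip.camera("scene")
crop(S,270,130,140,140,5,"s9.png")
E
```

```text
clock: 11.48
eef_pos: [552.1, 86.8, 172.0]
eef_rot: [-1.572, -0.0, -1.725]
wrist_force: [0.7, 0.2, -0.6]
finger_gap: 0.7
t11.48 pos [552.1  86.8 172. ] rot [-1.572 -0.    -1.725] F [ 0.7  0.2 -0.6] gap 0.7 shift [26.8 14.  -0. ] rot [ 0.1 -0.1  0. ]
```

View pics/s9.png

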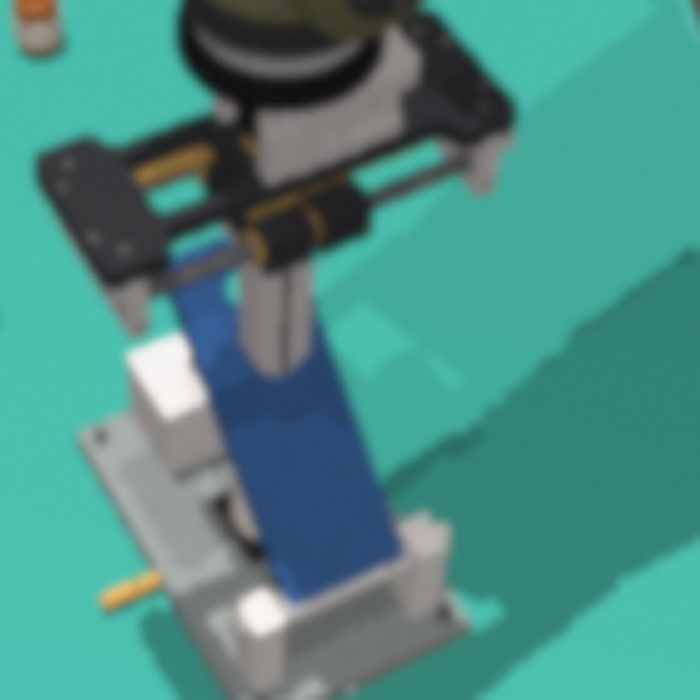

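```bash
python3 -m jog '[8,4,0,0,0,0,16,9,0,0,0,0,24,15,0,0,0,0,29,22,0,0,0,0,34,29,0,0,0,0,38,36,0,0,0,0,42,43,0,0,0,0,44,50,0,0,0,0,46,56,0,0,0,0,46,56,0,0,0,0]'; python3 - <<'E'
from h import *
delta([551.4-.151*44,83-.988*44,104],-1.723)
S=manip.camera("scene")
crop(S,270,130,140,140,5,"s10.png")
E
```

```text
clock: 12.37
eef_pos: [544.9, 42.1, 115.5]
eef_rot: [-1.573, -0.0, -1.724]
wrist_force: [0.5, -0.3, 0.1]
finger_gap: 0.8
t12.37 pos [544.9  42.1 115.5] rot [-1.573 -0.    -1.724] F [ 0.5 -0.3  0.1] gap 0.8 shift [ 2.6 11.5  0.3] rot [ 0.1 -0.1  0. ]
```

View pics/s10.png

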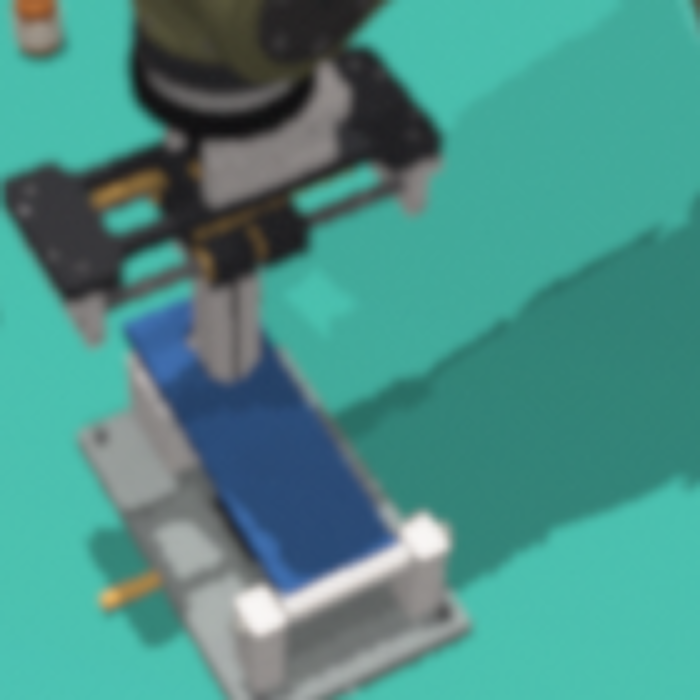

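```bash
python3 -m jog '[0,3,0,0,0,0,0,6,0,0,0,0,0,8,0,0,0,0,0,10,0,0,0,0,0,11,0,0,0,0,0,11,0,0,0,0]'; python3 -m jog '[0,1,0,0,0,0,0,2,0,0,0,0,0,2,0,0,0,0]'
```

```text
clock: 12.92
eef_pos: [545.4, 42.4, 105.7]
eef_rot: [-1.571, -0.0, -1.724]
wrist_force: [-0.1, -0.5, 0.2]
finger_gap: 0.9
clock: 13.17
eef_pos: [545.4, 42.3, 103.7]
eef_rot: [-1.571, -0.0, -1.724]
wrist_force: [-0.5, 0.5, 0.2]
finger_gap: 0.8
```

```bash
python3 -m jog '[0,1,0,0,0,0,0,2,0,0,0,0,0,2,0,0,0,0]'; python3 -m jog '[0,1,0,0,0,0,0,2,0,0,0,0,0,2,0,0,0,0]'
```

```text
clock: 13.42
eef_pos: [545.5, 42.3, 101.9]
eef_rot: [-1.571, -0.0, -1.724]
wrist_force: [1.0, -0.1, 0.2]
finger_gap: 0.2
clock: 13.67
eef_pos: [545.5, 42.2, 99.8]
eef_rot: [-1.571, -0.0, -1.724]
wrist_force: [-0.1, -0.7, 1.7]
finger_gap: 0.9
```

```bash
python3 -m jog '[0,1,0,0,0,0,0,2,0,0,0,0,0,2,0,0,0,0]'; python3 -m jog '[0,-30,0,0,0,0,0,-70,0,0,0,0,0,-110,0,0,0,0,0,-110,0,0,0,0]' 50; python3 - <<'E'
from h import *
delta([603.3,-276,175],-1.723)
S=manip.camera("scene")
crop(S,200,130,180,150,4,"s11.png")
crop(S,275,170,70,100,8,"s11b.png")
E
```

```text
clock: 13.92
eef_pos: [545.5, 42.3, 97.8]
eef_rot: [-1.571, -0.0, -1.724]
wrist_force: [0.8, -0.6, 1.8]
finger_gap: 0.6
clock: 14.25
eef_pos: [547.7, 42.6, 215.4]
eef_rot: [-1.56, 0.002, -1.724]
wrist_force: [-0.1, -0.1, 1.1]
finger_gap: 23.8
t14.25 pos [547.7  42.6 215.4] rot [-1.56   0.002 -1.724] F [-0.1 -0.1  1.1] gap 23.8 shift [306.5  40.8 103.1] rot [-0.6 -0.  -0.1]
```

View pics/s11.png

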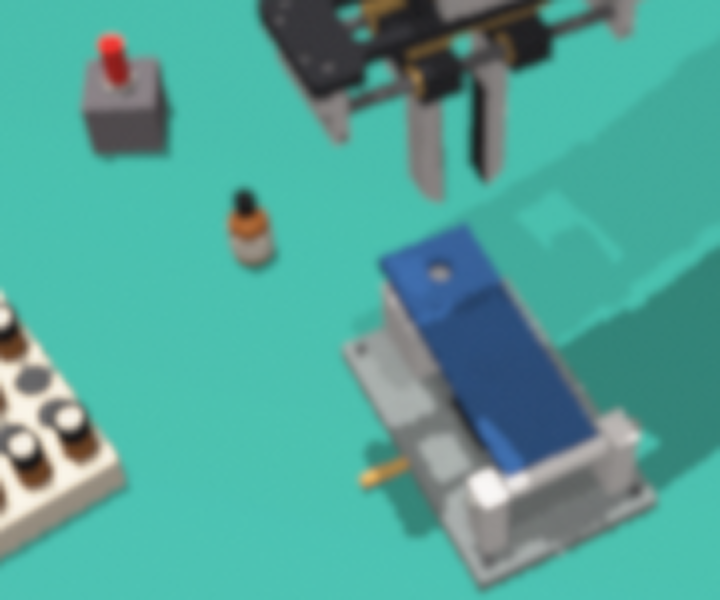

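```bash
python3 -m jog '[41,0,13,0,0,0,82,5,27,0,0,0,123,10,41,0,0,0,164,15,55,0,0,0,205,25,69,0,0,0,245,35,82,0,0,0,280,40,94,0,0,0,305,41,103,0,0,0,305,41,103,0,0,0,305,41,103,0,0,0]' 50; python3 - <<'E'
from h import *
delta([603.3,-276,73],-1.723)
S=manip.camera("scene");T=manip.camera("top")
crop(S,200,110,80,70,8,"s12.png")
crop(T,260,140,110,100,6,"t12.png")
np.save("T12.npy",T["img"])
E
```

```text
clock: 15.13
eef_pos: [600.1, -275.9, 164.6]
eef_rot: [-1.573, 0.001, -1.726]
wrist_force: [-0.2, -0.2, -0.5]
finger_gap: 50.1
t15.13 pos [ 600.1 -275.9  164.6] rot [-1.573e+00  1.000e-03 -1.726e+00] F [-0.2 -0.2 -0.5] gap 50.1 shift [-0.3 91.6  3.5] rot [ 0.2 -0.2 -0.1]
```

View pics/s12.png

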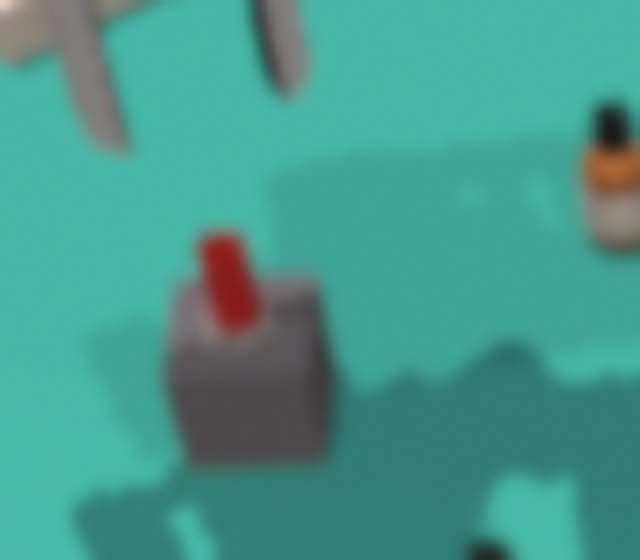

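View pics/t12.png

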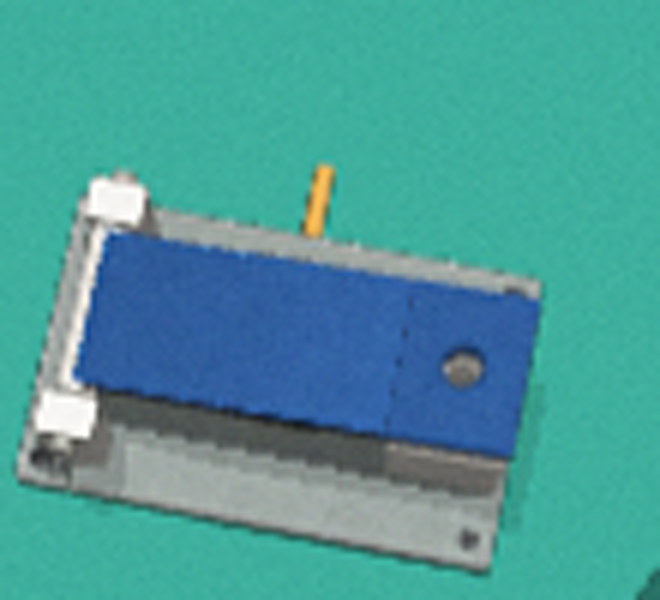

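```bash
python3 - <<'E'
from h import *
S=manip.camera("scene"); T=manip.camera("top")
im=S["img"].astype(int); mk=(im[...,0]-im[...,1]>60)&(im[...,0]-im[...,2]>60); mk[:,:218]=0;mk[:,240:]=0;mk[:135]=0;mk[155:]=0
w=np.argwhere(mk);c=w.mean(0)[::-1]; print(len(w),c)
from scipy.optimize import fsolve
lv=[(9,49),(9,83)]
sol=fsolve(lambda q: sil(S,q,lv)[0]-c,[603,-276]); print("pin scene",sol,sil(S,sol,lv)[1:])
print("T sleeve",unproj(T,[305.6,198.0],62),"lug",unproj(T,[336.2,203.0],60))
print("S lug", unproj(S,[310,203],60))
for a in (.05,.1,.15):
  z=lidpt(551.4,83,-.152,a,140,10)[2]
  print(a,"lidhole T",unproj(T,[336.75,200.9],z),"S",unproj(S,[309.6,197.1],z), "model",lidpt(551.4,83,-.152,a,140,10))
s,Rt=grip()
for sg in(-1,1): print(proj(S,s["eef_pos"]+Rt@np.array([0,22,sg*25])))
E
```

```text
51 [228.15686275 145.29411765]
pin scene [ 603.78508664 -276.10082308] (array([223.69987, 138.52856, 232.54861, 152.12111], dtype=float32), 85.59209282544907)
T sleeve [550.15955444  80.67714931  62.        ] lug [541.53674816  11.91011677  60.        ]
S lug [540.09045564  15.42966508  60.        ]
0.05 lidhole T [542.10998789  11.45332766  76.9845863 ] S [537.69230202  10.97394317  76.9845863 ] model [540.90309211  14.47405976  76.9845863 ]
0.1 lidhole T [540.34853922  11.7211219   83.92671998] S [540.85523764  15.47224211  83.92671998] model [541.0579894   15.48526064  83.92671998]
0.15 lidhole T [538.60226488  11.98660916  90.80904933] S [543.99092555  19.93178959  90.80904933] model [541.2652285   16.83815946  90.80904933]
[233.41762767 120.36465687]
[214.99735866 126.48121258]
```

```bash
python3 -c "
from h import *
delta([603.5,-276,73.5],-1.723)"; python3 -m jog '[0,30,3,0,0,0,0,60,3,0,0,0,0,80,3,0,0,0,0,91,3,0,0,0,0,91,3,0,0,0,0,91,3,0,0,0]'; python3 - <<'E'
from h import *
delta([603.5,-276,73.5],-1.723)
S=manip.camera("scene")
crop(S,200,110,80,70,8,"s13.png")
E
```

```text
t15.33 pos [ 600.9 -273.5  166.8] rot [-1.571  0.    -1.722] F [-0.6  0.7  0.3] gap 50.1 shift [ 2.1 93.3  3. ] rot [ 0.  0. -0.]
clock: 15.83
eef_pos: [604.1, -274.8, 76.8]
eef_rot: [-1.57, -0.0, -1.723]
wrist_force: [-0.4, -0.1, 0.4]
finger_gap: 50.1
t15.83 pos [ 604.1 -274.8   76.8] rot [-1.57  -0.    -1.723] F [-0.4 -0.1  0.4] gap 50.1 shift [ 1.3  3.3 -0.4] rot [-0. -0.  0.]
```

View pics/s13.png

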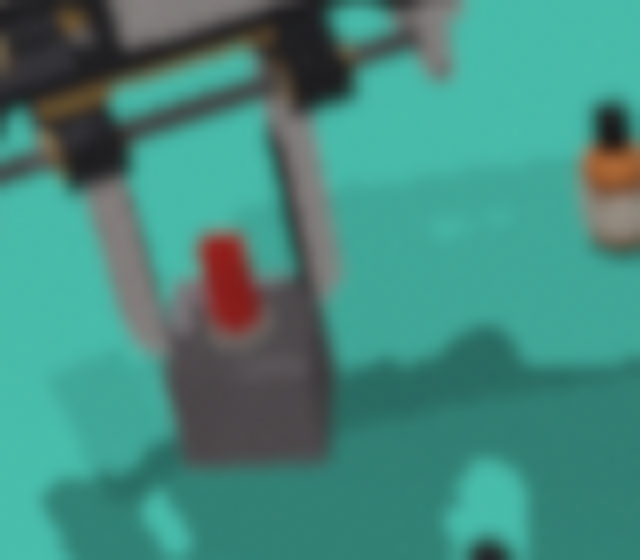

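```bash
python3 -m jog '[1,3,-0.4,0,0,0,1,3,-0.4,0,0,0,1,3,-0.4,0,0,0,1,3,-0.4,0,0,0,1,3,-0.4,0,0,0,1,3,-0.4,0,0,0,1,3,-0.4,0,0,0]' 8 45; python3 - <<'E'
from h import *
delta([603.5,-276,73.5],-1.723)
S=manip.camera("scene")
crop(S,200,110,80,70,8,"s14.png")
E
```

```text
clock: 16.47
eef_pos: [603.3, -276.2, 73.2]
eef_rot: [-1.57, -0.0, -1.724]
wrist_force: [-1.5, 0.0, 2.3]
finger_gap: 17.4
t16.47 pos [ 603.3 -276.2   73.2] rot [-1.57  -0.    -1.724] F [-1.5  0.   2.3] gap 17.4 shift [-0.3 -0.3  0.2] rot [-0. -0.  0.]
```

View pics/s14.png

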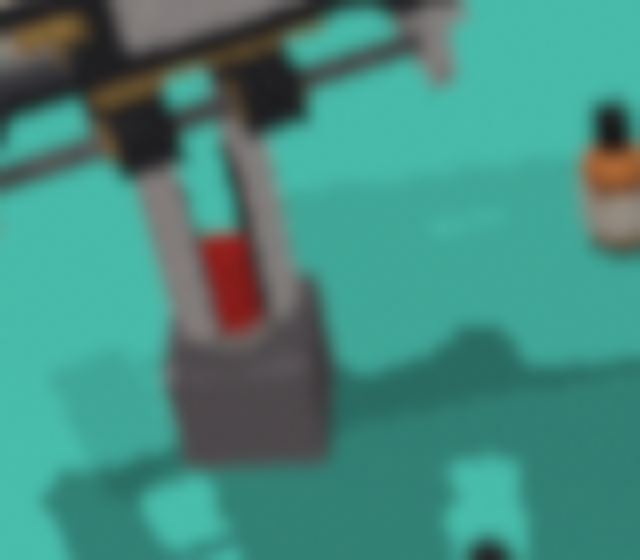

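```bash
python3 -m jog '[0,-20,0,0,0,0,0,-50,0,0,0,0,0,-80,0,0,0,0,0,-110,0,0,0,0,0,-110,0,0,0,0]'; python3 - <<'E'
from h import *
delta([541.2,14.2,180],-1.723)
S=manip.camera("scene")
crop(S,190,90,90,80,8,"s15.png")
E
```

```text
clock: 16.93
eef_pos: [604.8, -277.0, 189.6]
eef_rot: [-1.562, -0.003, -1.724]
wrist_force: [0.4, 0.4, -0.9]
finger_gap: 17.1
t16.93 pos [ 604.8 -277.   189.6] rot [-1.562 -0.003 -1.724] F [ 0.4  0.4 -0.9] gap 17.1 shift [-278.1    7.9 -107.3] rot [-0.5 -0.   0.2]
```

View pics/s15.png

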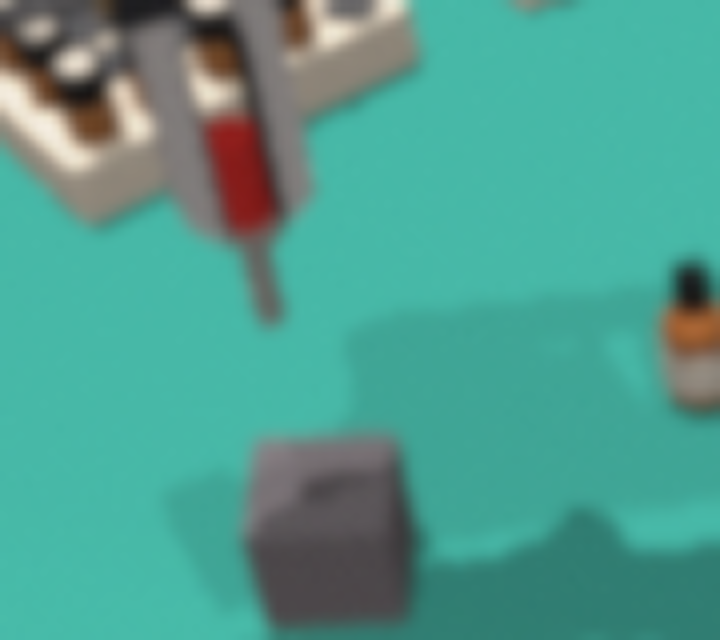

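```bash
python3 -m jog '[-35,0,-13,0,0,0,-70,0,-27,0,0,0,-105,0,-40,0,0,0,-140,5,-54,0,0,0,-175,5,-67,0,0,0,-210,5,-81,0,0,0,-245,5,-95,0,0,0,-270,5,-105,0,0,0,-278,6,-107,0,0,0,-278,6,-107,0,0,0]'; python3 - <<'E'
from h import *
delta([541.2,14.2,160],-1.723)
S=manip.camera("scene")
s,Rt=grip(); print(s["eef_pos"]); 
for z in (-68.2,-28.2,-24.2,9.8): print(z,proj(S,s["eef_pos"]+[0,0,z]))
crop(S,275,145,75,75,10,"s16.png")
E
```

```text
clock: 17.82
eef_pos: [539.2, 16.5, 175.9]
eef_rot: [-1.572, -0.0, -1.721]
wrist_force: [0.5, 0.5, -1.4]
finger_gap: 17.3
t17.82 pos [539.2  16.5 175.9] rot [-1.572 -0.    -1.721] F [ 0.5  0.5 -1.4] gap 17.3 shift [ 2.  15.9  2.4] rot [0.1 0.1 0. ]
[539.57599638  15.13781827 176.06667691]
-68.2 [309.78882364 190.44933813]
-28.2 [309.51072649 179.31019447]
-24.2 [309.48187903 178.15315569]
9.8 [309.22855131 167.97982405]
```

View pics/s16.png

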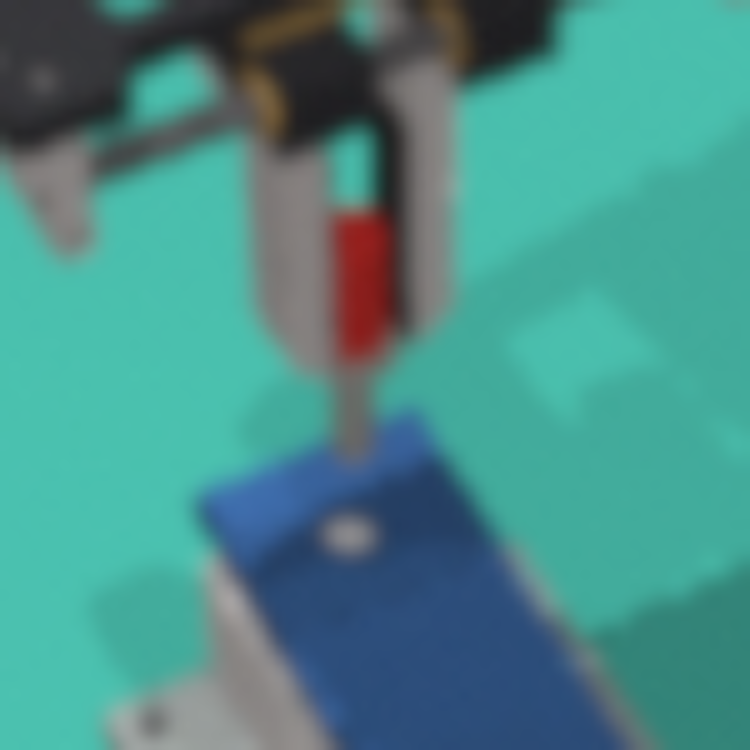

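```bash
python3 - <<'E'
from h import *
S=manip.camera("scene")
for z in(80,84): print(z,unproj(S,[309.5,198.2],z),unproj(S,[309.7,197.8],z))
crop(S,295,180,30,30,24,"s17.png")
s,Rt=grip(); print(s["eef_pos"], proj(S,s["eef_pos"]-[0,0,68.2]))
delta([541.2,14.2,160],-1.723)
E
```

```text
80 [541.26002018  15.50875753  80.        ] [540.14833922  14.80906845  80.        ]
84 [543.0706979   18.08678226  84.        ] [541.96498598  17.39085008  84.        ]
[539.81640094  14.28372456 176.22219385] [309.49089152 190.23108469]
t17.92 pos [539.8  14.3 176.2] rot [-1.572 -0.    -1.724] F [ 0.2 -0.6 -0.8] gap 17.5 shift [-0.1 16.2  1.4] rot [ 0.1 -0.   0. ]
```

View pics/s17.png

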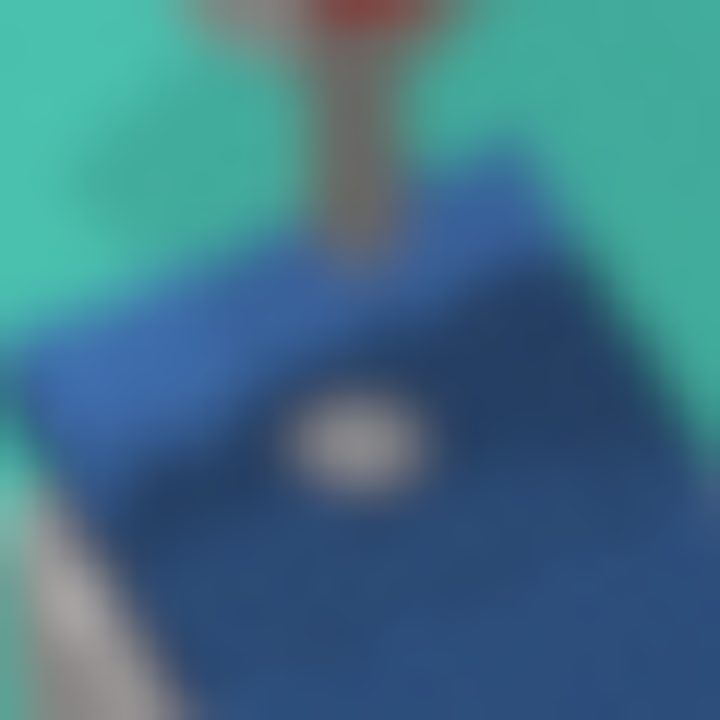

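```bash
python3 -m jog '[-0.2,5,1.4,0,0,0,-0.2,10,1.4,0,0,0,-0.2,16,1.4,0,0,0,-0.2,18,1.4,0,0,0,-0.2,18,1.4,0,0,0,-0.2,18,1.4,0,0,0]'; python3 - <<'E'
from h import *
S=manip.camera("scene")
crop(S,275,145,75,75,10,"s18.png")
delta([541.2,14.4,140],-1.723)
E
```

```text
clock: 18.42
eef_pos: [541.2, 14.7, 158.7]
eef_rot: [-1.571, -0.0, -1.724]
wrist_force: [0.5, 0.1, -0.3]
finger_gap: 17.7
t18.47 pos [541.3  14.7 159. ] rot [-1.571 -0.    -1.724] F [-1.   0.8 -0.7] gap 17.2 shift [ 0.3 19.  -0. ] rot [-0.  -0.1  0. ]
```

View pics/s18.png

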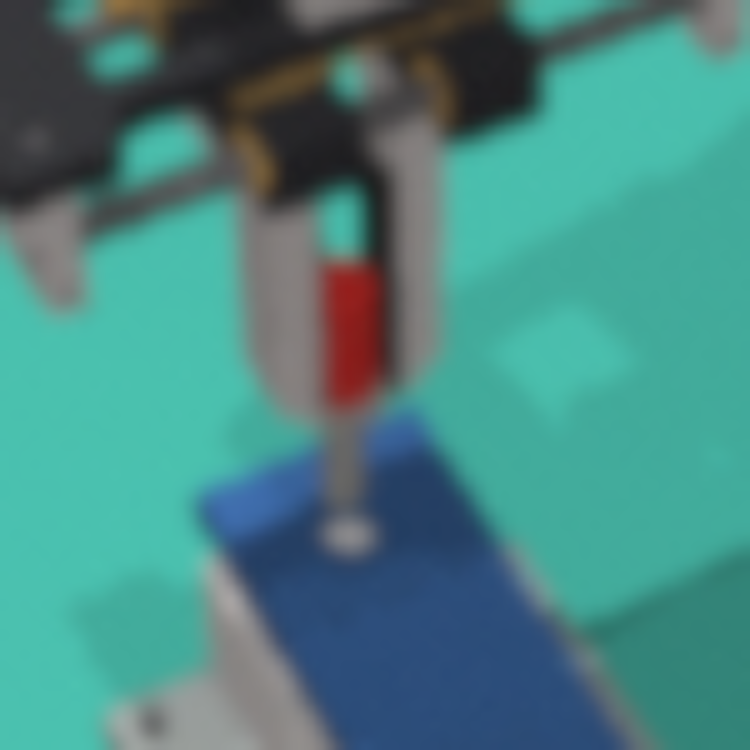

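```bash
python3 -m jog '[0,3,-0.3,0,0,0,0,6,-0.3,0,0,0,0,9,-0.3,0,0,0,0,12,-0.3,0,0,0,0,12,-0.3,0,0,0,0,12,-0.3,0,0,0]'; python3 -m jog '[0,3,0,0,0,0,0,6,0,0,0,0,0,9,0,0,0,0,0,9,0,0,0,0]'
```

```text
clock: 18.97
eef_pos: [540.8, 14.9, 146.7]
eef_rot: [-1.571, -0.0, -1.724]
wrist_force: [0.4, -0.0, -0.3]
finger_gap: 17.1
clock: 19.3
eef_pos: [540.6, 14.9, 137.1]
eef_rot: [-1.572, -0.0, -1.724]
wrist_force: [-0.7, -0.3, -0.4]
finger_gap: 17.7
```

```bash
python3 -m jog '[0,2,0,0,0,0,0,4,0,0,0,0,0,6,0,0,0,0,0,8,0,0,0,0,0,8,0,0,0,0]'; python3 -m jog '[0,2,0,0,0,0,0,4,0,0,0,0,0,5,0,0,0,0,0,5,0,0,0,0]'
```

```text
clock: 19.72
eef_pos: [540.7, 14.9, 129.4]
eef_rot: [-1.571, -0.0, -1.724]
wrist_force: [-0.6, 0.3, -1.0]
finger_gap: 17.5
clock: 20.05
eef_pos: [540.8, 14.9, 124.6]
eef_rot: [-1.571, -0.0, -1.724]
wrist_force: [-0.2, -0.4, -1.0]
finger_gap: 16.9
```

```bash
python3 -m jog '[0,2,0,0,0,0,0,4,0,0,0,0,0,6,0,0,0,0,0,8,0,0,0,0,0,8,0,0,0,0]'; python3 -m jog '[0,2,0,0,0,0,0,4,0,0,0,0,0,6,0,0,0,0,0,8,0,0,0,0,0,8,0,0,0,0]'
```

```text
clock: 20.47
eef_pos: [540.7, 14.9, 116.4]
eef_rot: [-1.571, -0.0, -1.724]
wrist_force: [-0.4, -0.4, -0.9]
finger_gap: 17.3
clock: 20.88
eef_pos: [540.9, 14.9, 108.6]
eef_rot: [-1.571, -0.0, -1.724]
wrist_force: [0.5, -0.0, 0.0]
finger_gap: 17.2
```

```bash
python3 -m jog '[0,1,0,0,0,0,0,2,0,0,0,0,0,3,0,0,0,0,0,4,0,0,0,0,0,4,0,0,0,0]'; python3 -m jog '[0,1,0,0,0,0,0,2,0,0,0,0,0,3,0,0,0,0,0,4,0,0,0,0,0,4,0,0,0,0]'; python3 - <<'E'
from h import *
S=manip.camera("scene")
crop(S,275,145,75,75,10,"s19.png")
E
```

```text
clock: 21.3
eef_pos: [540.9, 14.9, 104.8]
eef_rot: [-1.571, -0.0, -1.724]
wrist_force: [-0.6, -1.1, 0.5]
finger_gap: 17.1
clock: 21.72
eef_pos: [540.9, 14.9, 100.7]
eef_rot: [-1.571, -0.0, -1.724]
wrist_force: [0.5, -0.8, -0.2]
finger_gap: 17.4
```

View pics/s19.png

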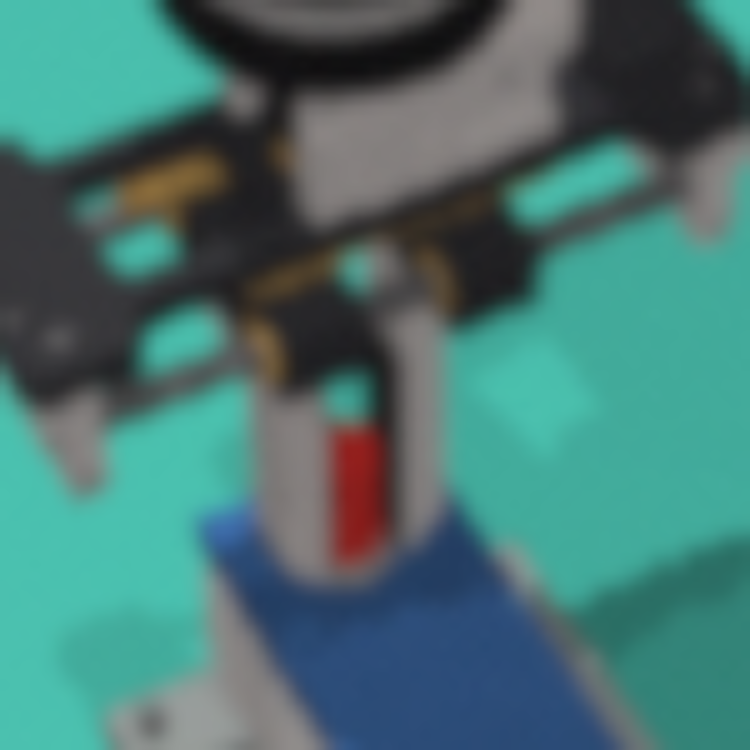

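```bash
python3 -m jog '[0,0.5,0,0,0,0,0,1,0,0,0,0,0,1.5,0,0,0,0,0,2,0,0,0,0,0,2,0,0,0,0]'; python3 -m jog '[0,0.5,0,0,0,0,0,1,0,0,0,0,0,1.5,0,0,0,0,0,2,0,0,0,0,0,2,0,0,0,0]'
```

```text
clock: 22.18
eef_pos: [540.9, 14.9, 98.8]
eef_rot: [-1.571, -0.0, -1.724]
wrist_force: [-0.1, -1.2, 0.8]
finger_gap: 16.9
clock: 22.6
eef_pos: [541.0, 14.9, 97.9]
eef_rot: [-1.57, -0.0, -1.724]
wrist_force: [-6.5, -2.5, 15.1]
finger_gap: 17.5
```

```bash
python3 - <<'E'
from h import *
S=manip.camera("scene")
crop(S,275,145,75,75,10,"s20.png")
T=manip.camera("top")
crop(T,260,140,110,100,6,"t20.png")
for a in (0,.03,.05,.1): print(a,[proj(S,lidpt(551.3,83,-.15,a,165,10,x)).round(1) for x in(30,-30)])
print(manip.read_state()["wrist_force"],manip.read_state()["moment"])
E
```

```text
0 [array([293.7, 197.7]), array([315.3, 188.7])]
0.03 [array([293.6, 196.6]), array([315.4, 187.6])]
0.05 [array([293.6, 195.8]), array([315.4, 186.8])]
0.1 [array([293.7, 194. ]), array([315.6, 185. ])]
[-7.12232648 -1.8624154  14.60614618] [-0.49640828  1.46998669 -0.00732023]
```

View pics/s20.png

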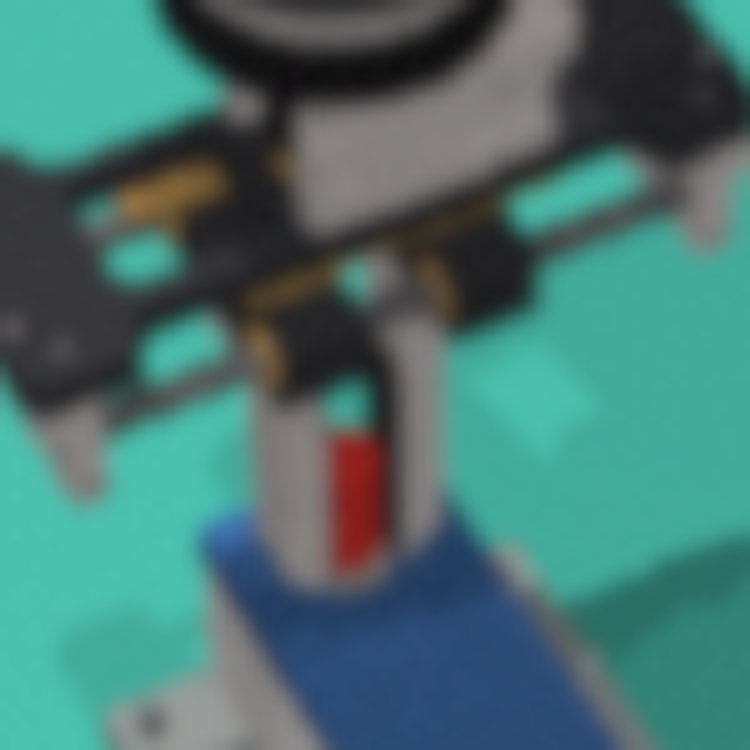

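View pics/t20.png

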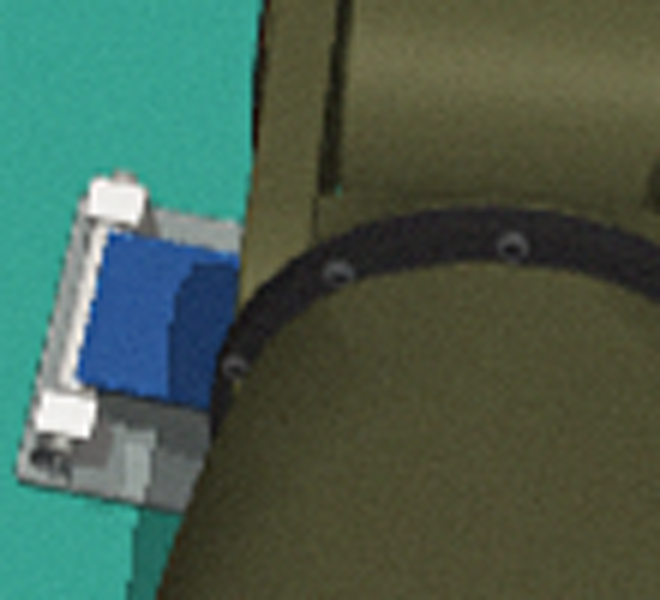

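View pics/s11b.png

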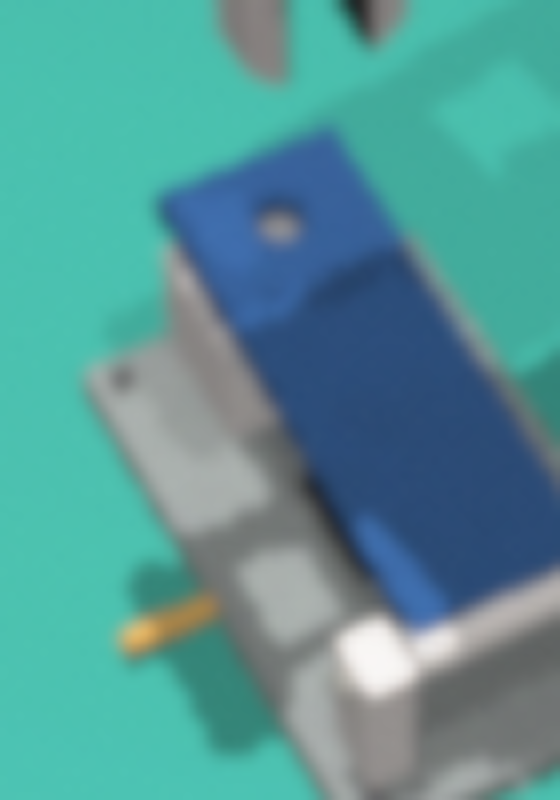

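```bash
for i in 1 2 3; do python3 -m jog '[0,-1,0,0,0,0,0,-2,0,0,0,0,0,-3,0,0,0,0,0,-3,0,0,0,0]' | egrep 'pos|force'; done; python3 - <<'E'
from h import *
S=manip.camera("scene")
crop(S,275,145,75,75,10,"s21.png")
print(manip.read_state()["wrist_force"])
E
```

```text
eef_pos: [540.9, 15.0, 99.9]
wrist_force: [-1.2, 0.7, 2.2]
eef_pos: [540.9, 15.0, 103.0]
wrist_force: [-0.4, 0.7, 2.2]
eef_pos: [540.9, 14.9, 106.1]
wrist_force: [0.2, 1.6, 1.4]
[0.14510932 0.49503395 1.59591022]
```

View pics/s21.png

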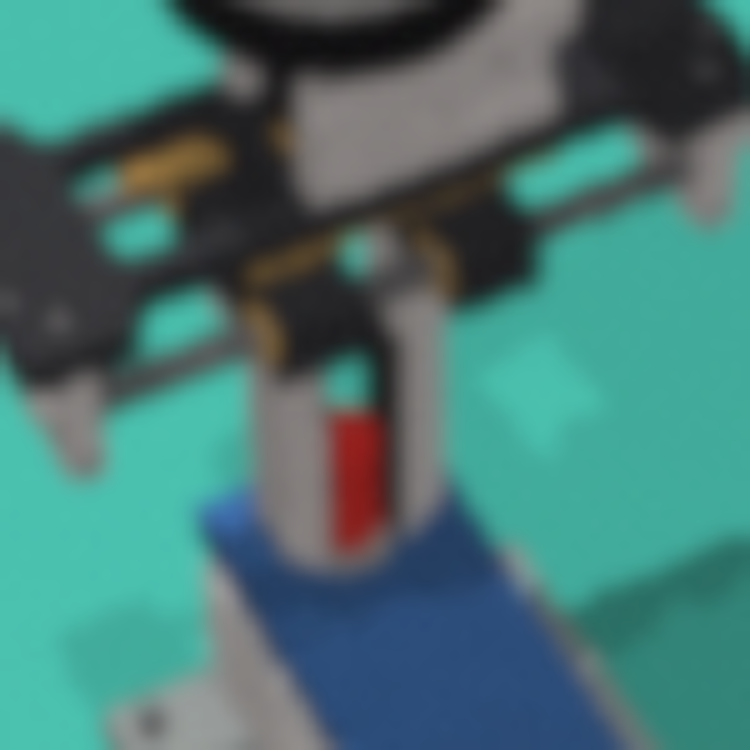

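```bash
python3 -m jog '[0,1.5,-0.3,0,0,0,0,3,-0.3,0,0,0,0,4.5,-0.3,0,0,0,0,6,-0.3,0,0,0,0,7,-0.3,0,0,0,0,8,-0.3,0,0,0,0,8,-0.3,0,0,0]'|egrep 'pos|force';  python3 -m jog '[0,0.5,0,0,0,0,0,1,0,0,0,0,0,1,0,0,0,0,0,1,0,0,0,0]'
```

```text
eef_pos: [540.7, 14.8, 98.1]
wrist_force: [-1.9, -2.4, 5.2]
clock: 24.67
eef_pos: [540.7, 14.8, 98.0]
eef_rot: [-1.57, -0.0, -1.724]
wrist_force: [-6.2, -2.5, 15.1]
finger_gap: 17.2
```

```bash
python3 -m jog '[0,0.2,0,0,0,0,0,0.2,0,0,0,0,0,0.2,0,0,0,0,0,0.2,0,0,0,0,0,0.2,0,0,0,0,0,0.2,0,0,0,0]'; python3 - <<'E'
from h import *
S=manip.camera("scene")
crop(S,200,100,200,150,4,"s22.png")
for r in manip.tip_of("vial_a",S): print(r["xy"],r["score"])
T=manip.camera("top")
for r in manip.tip_of("vial_a",T): print(r["xy"],r["score"])
print(manip.read_state()["wrist_force"])
E
```

```text
clock: 25.17
eef_pos: [540.8, 14.8, 97.9]
eef_rot: [-1.57, -0.0, -1.724]
wrist_force: [-6.7, -3.2, 17.4]
finger_gap: 17.5
[277.2, 138.0] 0.7
[443.9, 293.4] 0.53
[262.3, 189.5] 0.48
[395.2, 191.8] 0.66
[459.9, 250.9] 0.63
[185.3, 252.0] 0.57
[-7.0195083  -2.57275143 15.83112332]
```

View pics/s22.png

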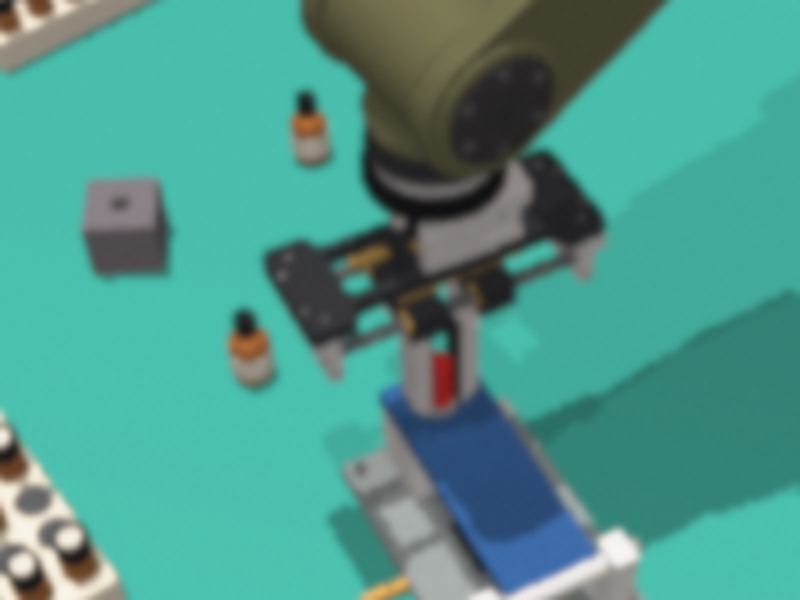

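The picture shows the lid flat on the lug with the red pin gripped at crop pixel (443,380). Two vials stand at (309,130) and (250,350), and the network finds all three where they started. The push is steady at about 16 N, so I'm handing in.

```bash
python3 -c "
from cell import manip
print(manip.sign_off())"
```

```text
the job is handed in; nothing more can be done
None
```

The job is done and handed in at about 25.5 s. The sleeve is on the spigot, the blue half is folded over it, and the pin is pressed through both holes with the gripper still holding it down.

**Last checks:**
- **Sleeve:** it met the seat with 5.9 N at the expected height. A picture taken after release showed it standing on the spigot.
- **Pin and lid:** the collar stopped hard with its underside at 69.7–69.8 mm, against a nominal 70 mm for fully shut. The push held steady at about 15–17 N.
- **Spring:** when I raised the pin about 8 mm, the lid followed it up. I then pressed it shut again.
- **Vials:** all three were found within 1–3 pixels of where they started, and they are still standing.

**What disagreed:**
- On the first press I saw almost no spring force before the hard stop, about 1–2 N against the 5 N stated. On the second press I read 5.2 N just before the stop, so I took the lid as shut from the collar height, the hard stop and the picture.
- About 7 N of sideways force stays on the pin while it is pressed.
- The two cameras differed by 2–3 mm on where the jig is, so I relied on where the parts touched.

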